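# Set the coffee canisters with their spouts to the marks and seal them

### The job

Stand every coffee canister on the bench upright and fully down in the holder of its own colour, turned so that its white spout points at the holder's white mark. When they all stand like that, with their push-down tops still up, press each top fully down to seal it. Leave the cup, the tamper and the jug where they are.

Things in the scene. Friction and masses are not known exactly. Their poses are not given: they have to be found in the camera images.
- can_red: the red canister, loose, may be absent: upright round tin, 52 mm diameter and 62 mm high (without its push-down top), about 0.2 kg; origin at the centre of its underside, z up along its axis, +x towards its white pouring spout. The spout is 12 mm wide, 52 to 59 mm above the underside, and stands out to 38 mm from the axis; elsewhere the wall is smooth
- spout_red (a point): outer end of the red canister's spout, 38 mm from its axis, 55 mm above its underside
- top_red (a joint): push-down top of the red canister: disc of the same colour, 38 mm diameter and 12 mm thick, sliding along the canister's axis, held by friction (about 6 N to move it). Value is the gap in m: 0.012 fully up (steel stem showing, upper face 86 mm above the canister's underside), 0 fully down on the tin (upper face 74 mm above the underside)
- holder_red: the red holder, fixed to the bench: dark grey disc, 96 mm diameter and 6 mm thick, with a red round collar on it, outer diameter 65 mm, bore 57 mm, its rim 22 mm above the bench; the bore's floor is the disc's upper face, 6 mm above the bench. Origin at the centre of its underside, z up, +x towards the white mark painted on the disc's edge (33 to 48 mm from the centre)
- can_blue: the blue canister, loose, may be absent: upright round tin, 52 mm diameter and 62 mm high (without its push-down top), about 0.2 kg; origin at the centre of its underside, z up along its axis, +x towards its white pouring spout. The spout is 12 mm wide, 52 to 59 mm above the underside, and stands out to 38 mm from the axis; elsewhere the wall is smooth
- spout_blue (a point): outer end of the blue canister's spout, 38 mm from its axis, 55 mm above its underside
- top_blue (a joint): push-down top of the blue canister: disc of the same colour, 38 mm diameter and 12 mm thick, sliding along the canister's axis, held by friction (about 6 N to move it). Value is the gap in m: 0.012 fully up (steel stem showing, upper face 86 mm above the canister's underside), 0 fully down on the tin (upper face 74 mm above the underside)
- holder_blue: the blue holder, fixed to the bench: dark grey disc, 96 mm diameter and 6 mm thick, with a blue round collar on it, outer diameter 65 mm, bore 57 mm, its rim 22 mm above the bench; the bore's floor is the disc's upper face, 6 mm above the bench. Origin at the centre of its underside, z up, +x towards the white mark painted on the disc's edge (33 to 48 mm from the centre)
- can_yellow: the yellow canister, loose, may be absent: upright round tin, 52 mm diameter and 62 mm high (without its push-down top), about 0.2 kg; origin at the centre of its underside, z up along its axis, +x towards its white pouring spout. The spout is 12 mm wide, 52 to 59 mm above the underside, and stands out to 38 mm from the axis; elsewhere the wall is smooth
- spout_yellow (a point): outer end of the yellow canister's spout, 38 mm from its axis, 55 mm above its underside
- top_yellow (a joint): push-down top of the yellow canister: disc of the same colour, 38 mm diameter and 12 mm thick, sliding along the canister's axis, held by friction (about 6 N to move it). Value is the gap in m: 0.012 fully up (steel stem showing, upper face 86 mm above the canister's underside), 0 fully down on the tin (upper face 74 mm above the underside)
- holder_yellow: the yellow holder, fixed to the bench: dark grey disc, 96 mm diameter and 6 mm thick, with a yellow round collar on it, outer diameter 65 mm, bore 57 mm, its rim 22 mm above the bench; the bore's floor is the disc's upper face, 6 mm above the bench. Origin at the centre of its underside, z up, +x towards the white mark painted on the disc's edge (33 to 48 mm from the centre)
- can_green: the green canister, loose, may be absent: upright round tin, 52 mm diameter and 62 mm high (without its push-down top), about 0.2 kg; origin at the centre of its underside, z up along its axis, +x towards its white pouring spout. The spout is 12 mm wide, 52 to 59 mm above the underside, and stands out to 38 mm from the axis; elsewhere the wall is smooth
- spout_green (a point): outer end of the green canister's spout, 38 mm from its axis, 55 mm above its underside
- top_green (a joint): push-down top of the green canister: disc of the same colour, 38 mm diameter and 12 mm thick, sliding along the canister's axis, held by friction (about 6 N to move it). Value is the gap in m: 0.012 fully up (steel stem showing, upper face 86 mm above the canister's underside), 0 fully down on the tin (upper face 74 mm above the underside)
- holder_green: the green holder, fixed to the bench: dark grey disc, 96 mm diameter and 6 mm thick, with a green round collar on it, outer diameter 65 mm, bore 57 mm, its rim 22 mm above the bench; the bore's floor is the disc's upper face, 6 mm above the bench. Origin at the centre of its underside, z up, +x towards the white mark painted on the disc's edge (33 to 48 mm from the centre)
- can_black: the black canister, loose, may be absent: upright round tin, 52 mm diameter and 62 mm high (without its push-down top), about 0.2 kg; origin at the centre of its underside, z up along its axis, +x towards its white pouring spout. The spout is 12 mm wide, 52 to 59 mm above the underside, and stands out to 38 mm from the axis; elsewhere the wall is smooth
- spout_black (a point): outer end of the black canister's spout, 38 mm from its axis, 55 mm above its underside
- top_black (a joint): push-down top of the black canister: disc of the same colour, 38 mm diameter and 12 mm thick, sliding along the canister's axis, held by friction (about 6 N to move it). Value is the gap in m: 0.012 fully up (steel stem showing, upper face 86 mm above the canister's underside), 0 fully down on the tin (upper face 74 mm above the underside)
- holder_black: the black holder, fixed to the bench: dark grey disc, 96 mm diameter and 6 mm thick, with a black round collar on it, outer diameter 65 mm, bore 57 mm, its rim 22 mm above the bench; the bore's floor is the disc's upper face, 6 mm above the bench. Origin at the centre of its underside, z up, +x towards the white mark painted on the disc's edge (33 to 48 mm from the centre)
- cup: bystander: yellow ceramic cup, 76 mm diameter, 75 mm high; origin at the centre of its underside
- tamper: bystander: wooden tamper standing on its 56 mm foot, 72 mm high; origin at the centre of its underside
- jug: bystander: steel mug with a handle, 80 mm diameter, 95 mm high; origin at the centre of its underside

How it is judged:
By the outcome, as a careful person would: the job done as asked, in the order asked, and still so for the second after the job is handed in, with the robot touching nothing.
Of can_red, can_blue, can_yellow, can_green, can_black only 4 to 5 are there at a start; the rules pass over those that are not, and their reading is None.
At some moment in a run one of can_red, can_blue, can_yellow, can_green, can_black may be knocked a few centimetres aside while the robot is not near it.
It also fails if it takes over 210 s, if anything falls off the work surface, if the arm or the gripper's body presses on something with over 40 N, if the wrist force passes 120 N, or if a joint passes its speed limit or range.

### The arm

A 6-joint arm with a two-finger parallel gripper is mounted at the origin on the work surface. World frame = base frame: x ahead of the robot, y to its left, z up, the work surface at z = 0. Lengths are in m, angles in rad, forces in N, time in s.
With the tool pointing down it reaches from about 0.3 to 0.775 m from the base axis. Payload 14.6 kg.
Tool frame: the origin (TCP) lies at the very end of the fingers, on their centre line; the grasp point (between the pads) lies 19 mm behind it (pinch_z is the distance from the TCP to the grasp point, in m); z points along the fingers, y is the direction in which the jaws open and shut (so a half turn about z gives the same grasp; the last joint's range is limited). The gripper opens to 94 mm and grips with 3 to 60 N. Pads are 16 mm wide; open, the fingers measure 119 mm over their backs; the gripper's body (75 mm by 177 mm) begins 78 mm behind the grasp point.
Start: joints at [1.078, 0.3, 1.521, -0, 1.321, -0.067], TCP at [0.227, 0.501, 0.205] pointing down, gripper open.
Joint ranges: [-3.03, 3.03], [-0.79, 2.21], [0.23, 2.52], [-1.04, 4.18], [0, 3.07], [-2.55, 2.55]. Speed limits (rad/s): [2.22, 2.22, 2.57, 3.14, 3.14, 3.14].

### API

Orientations are given as [roll, pitch, yaw] about the fixed x, y, z axes, in that order (R = Rz(yaw) Ry(pitch) Rx(roll)).
In Python, from station import get_obs, camera, hand_in, pinch_z gives the robot as it stands.
- The arm moves only by the tool servo_tool, never from a script. Its argument "moves" is a list that holds one entry, the list of rows, each a list of 7 numbers: the turn, a rotation vector about the tool's x, y, z normalised to -1 to 1, where 1 is pi/2 rad, then the shift along the tool's x, y, z normalised to -1 to 1, where 1 is 500 mm, then the closure, from 0 (fully open) to 1 (shut). In form: [[[rx, ry, rz, x, y, z, hand], ...]]. A call has 1 to 12 rows; each row is the pose to reach, as a shift and turn from the pose measured when the call began, along the tool's axes at that moment; what a row does not reach only later rows make up. A row lasts 1/12 s, in which the tool goes at most 41.7 mm and 7.16 degrees, less where a joint would pass 70% of its speed; a pose out of reach is approached as far as the arm can. A call with a number of a shift or a turn outside -1 to 1 is refused whole. A call with a gripper value outside its range is refused whole. The fingers move at their own pace and stop on an object; "squeeze" is the grip in N (left out, the last holds). Time passes only in rows, so rows that repeat a pose let the fingers close. It gives the time, the measured TCP pose, the force and the opening at its end, in the units of the state.
- get_obs(): the state, without advancing time (a new reading comes with each control period).
- camera(name): name is "scene" or "top"; returns a dict with "color" (384x512x3 uint8, red, green, blue), "intrinsics" (3x3 intrinsics, pixels), "rvec" (rotation vector, rad) and "tvec" (3), from world to camera coordinates, as OpenCV has them. Camera axes: x right, y down, z forward; pixel columns grow to the right and rows downward; lengths in m; the calibration is good to about 2 mm. A picture is of the moment at which its call begins. There is no depth.
- hand_in(): hands the job in, once; it reports no verdict.
The state is a dict: "time_s": time; "qpos": joint angles; "joint_vel": joint speeds; "tau": joint torques, N m; "ee_pos": TCP position; "eef_rot": TCP orientation; "force": force on the tool from outside, world axes, zero at the start; "moment": the same for the moment, N m; "grip_width": finger opening in m.
Only numpy, scipy, OpenCV 4.12 (cv2) and the standard library are available. Lean on these libraries where they do the work, as an engineer would, in place of code of your own. Each camera call takes 0.05 s, during which the arm holds its last target.

## Working session

There is one attempt and no reset: what is moved stays moved. The work goes in short steps, Python scripts to look and compute and a tool call to move; the robot and the scene stay as the last step left them, time stands still between calls to the robot, and variables do not carry over. Pictures are saved under pics/ and viewed, and the job is handed in when it is done.

Besides the shell and the picture viewer there is one more tool, called after "Call:" as name(argument=value, ...), one argument or row to a line, values as JSON. servo_tool: Moves the arm, as the interface text tells. Scaled input: -1 to 1 covers 500 mm each way for a shift and pi/2 rad each way for a turn. Its arguments: {"type":"object","properties":{"moves":{"type":"array"},"squeeze":{"type":"number"}},"required":["moves"]}

```bash
mkdir -p pics; ls
python3 - <<'E'
from station import *
import cv2
print(get_obs(),pinch_z)
for n in("scene","top"):
    c=camera(n);print(n,c["intrinsics"],c["rvec"],c["tvec"])
    cv2.imwrite(f"pics/{n}0.png",cv2.resize(c["color"][...,::-1],(800,600),interpolation=cv2.INTER_CUBIC))
    cv2.imwrite(f"pics/raw_{n}0.png",c["color"][...,::-1])
E
```

```text
pics
{'time_s': 0.0, 'qpos': array([ 1.07839403e+00,  3.00462802e-01,  1.52161168e+00, -2.93529569e-05,
        1.32072394e+00, -6.66021088e-02]), 'joint_vel': array([ 2.42036817e-04,  7.36574681e-04, -1.53337232e-04,  5.14652643e-04,
        5.89713162e-05,  3.98582816e-04]), 'tau': array([ 8.91903583e-04, -5.31808662e+01, -3.52730048e+01,  7.08295754e-02,
        2.44613760e-02, -4.78972015e-05]), 'ee_pos': array([0.22705403, 0.50063497, 0.20487795]), 'eef_rot': array([-3.14038767e+00, -5.18788682e-05,  2.71579972e+00]), 'force': array([ 0.11082746, -0.43036802,  0.19814004]), 'moment': array([ 0.07200523,  0.00435081, -0.02888822]), 'grip_width': 0.09366816442373498} 0.0188
scene [[349.99045468   0.         252.9966673 ]
 [  0.         349.99045468 189.73844964]
 [  0.           0.           1.        ]] [ 0.78130469  2.70463546 -0.92289202] [ 0.38729049 -0.19525704  1.50600898]
top [[436.55979319   0.         256.08183018]
 [  0.         436.55979319 191.05051909]
 [  0.           0.           1.        ]] [ 2.13614665 -2.14401609  0.18721743] [0.03747832 0.50004693 1.24249436]
```

View pics/scene0.png

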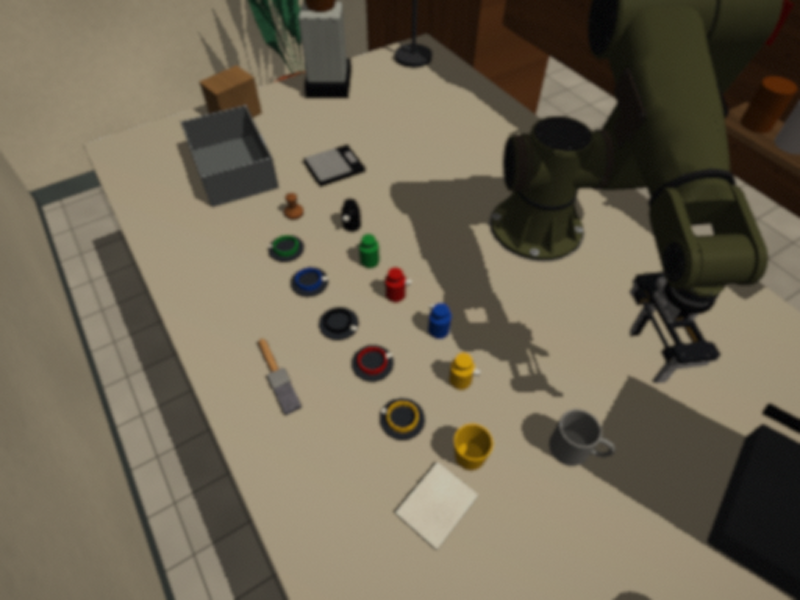

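View pics/top0.png

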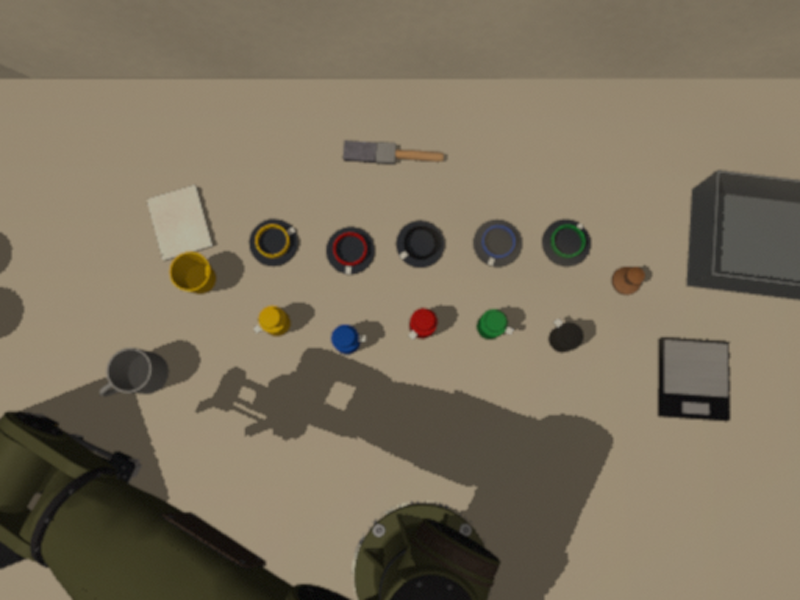

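Run:
```python
import cv2
t=cv2.imread("pics/raw_top0.png");s=cv2.imread("pics/raw_scene0.png")
# top crop cols 150..390 rows 130..230
a=t[135:230,155:275];b=t[135:230,265:385]
cv2.imwrite("pics/ta.png",cv2.resize(a,None,fx=6,fy=6,interpolation=cv2.INTER_CUBIC))
cv2.imwrite("pics/tb.png",cv2.resize(b,None,fx=6,fy=6,interpolation=cv2.INTER_CUBIC))
cv2.imwrite("pics/sa.png",cv2.resize(s[120:215,165:285],None,fx=6,fy=6,interpolation=cv2.INTER_CUBIC))
```

```text
(no output)
```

View pics/ta.png

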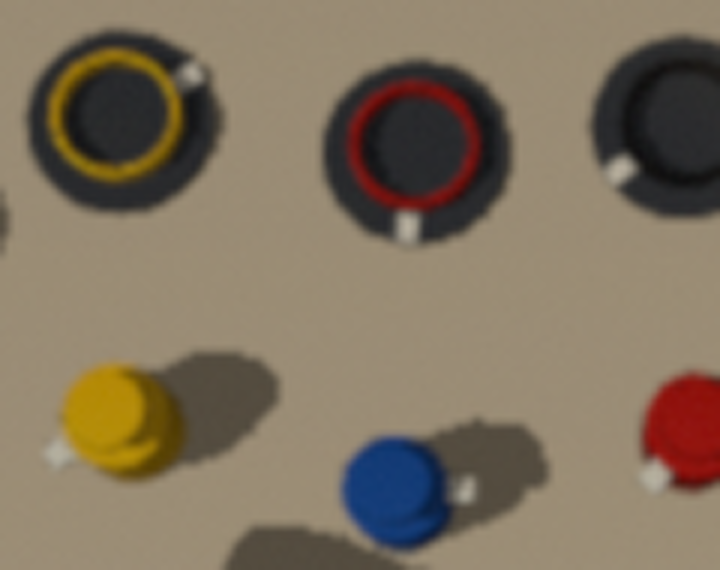

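View pics/tb.png

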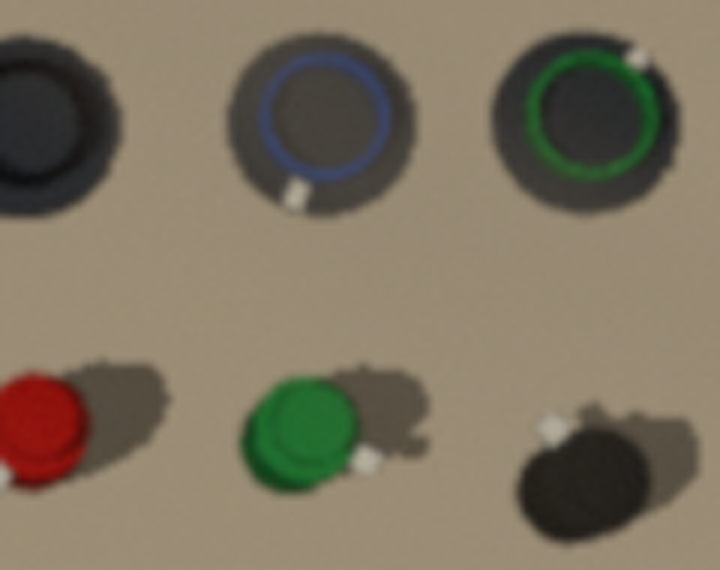

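View pics/sa.png

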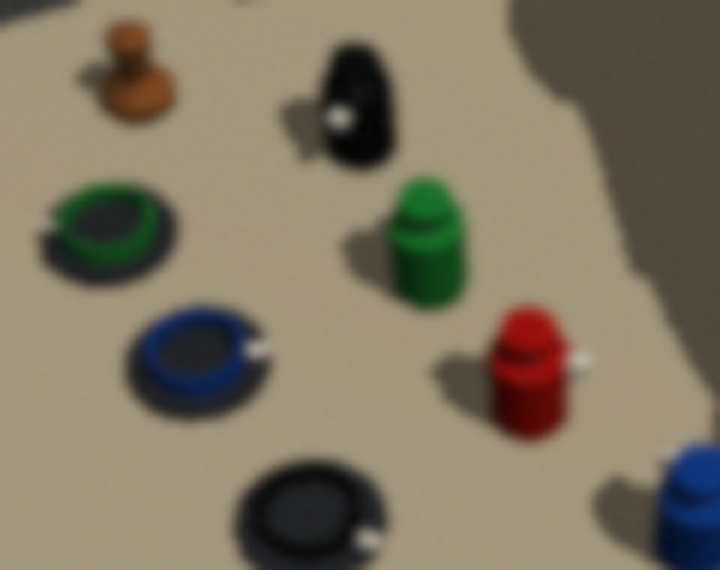

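```bash
cat > h.py <<'E'
import numpy as np, cv2
from scipy.optimize import least_squares, minimize
from scipy.spatial.transform import Rotation as Rn
from station import get_obs, camera, hand_in, pinch_z
def proj(c,P): return cv2.projectPoints(np.asarray(P,float).reshape(-1,1,3),c["rvec"],c["tvec"],c["intrinsics"],None)[0].reshape(-1,2)
def unproj(c,uv,z):
    R=cv2.Rodrigues(c["rvec"])[0];K=c["intrinsics"];o=-R.T@np.ravel(c["tvec"])
    d=R.T@np.linalg.inv(K)@np.array([uv[0],uv[1],1.]);return (o+d*(z-o[2])/d[2])[:2]
th=np.linspace(0,2*np.pi,40,endpoint=False);C=np.c_[np.cos(th),np.sin(th)]
def ring(r,z,x=0,y=0): return np.c_[C*r+[x,y],np.full(len(C),z)]
S=4
def fill(img,pts): cv2.fillConvexPoly(img,cv2.convexHull(np.round((pts+.5)*S-.5).astype(np.int32)),255)
def cansil(c,x,y,z0,gap,shape):
    m=np.zeros((shape[0]*S,shape[1]*S),np.uint8)
    fill(m,proj(c,np.r_[ring(.026,z0,x,y),ring(.026,z0+.062,x,y)]))
    fill(m,proj(c,np.r_[ring(.019,z0+.062+gap,x,y),ring(.019,z0+.074+gap,x,y)]))
    return cv2.resize(m,(shape[1],shape[0]),interpolation=cv2.INTER_AREA)/255.
def cmask(img,col):
    f=img.astype(float);r,g,b=f[...,0],f[...,1],f[...,2];v=f.max(-1)
    if col=="red": m=(r>2.2*g)&(r>2.2*b)&(r>40)
    if col=="blue": m=(b>1.4*r)&(b>1.25*g)&(b>35)
    if col=="green": m=(g>1.5*r)&(g>1.4*b)&(g>30)
    if col=="yellow": m=(r>2.5*b)&(g>1.6*b)&(r>60)&(g>.55*r)
    if col=="black": m=(v<48)
    return m.astype(np.uint8)
def near(c,m,x,y,rad):
    """keep mask pixels within the projected neighbourhood of x,y"""
    k=np.zeros(m.shape,np.uint8);p=proj(c,np.r_[ring(rad,0,x,y),ring(rad,.09,x,y)])
    cv2.fillConvexPoly(k,cv2.convexHull(np.round(p).astype(np.int32)),1);return m*k
def fitcan(c,col,x,y,z0=0.,gap=.012):
    m=near(c,cmask(c["color"],col),x,y,.05)
    n,l,st,ce=cv2.connectedComponentsWithStats(m)
    i=1+np.argmax(st[1:,4]);m=(l==i).astype(float)
    def e(p): return np.abs(cansil(c,p[0],p[1],z0,gap,m.shape)-m).sum()
    best=min((minimize(e,[x,y],method="Nelder-Mead",options=dict(initial_simplex=[[x,y],[x+.008,y],[x,y+.008]],xatol=2e-4,fatol=.1)) for _ in (0,)),key=lambda r:r.fun)
    best=minimize(e,best.x,method="Nelder-Mead",options=dict(initial_simplex=[best.x,best.x+[.003,0],best.x+[0,.003]],xatol=1e-4,fatol=.05))
    return best.x,best.fun,m.sum()
def white(c,x,y,rad,thr=115):
    f=c["color"].astype(float);m=((f.min(-1)>thr)&(f.max(-1)<1.28*f.min(-1))).astype(np.uint8)
    m=near(c,m,x,y,rad);n,l,st,ce=cv2.connectedComponentsWithStats(m)
    if n<2:return None
    return [(ce[i],st[i,4]) for i in range(1,n)]
def tcp():
    o=get_obs();return o["ee_pos"],o["eef_rot"],o
def go(x,y,z,yaw):
    """numbers for a move to world pose, tool down"""
    p,e,o=tcp();R=Rn.from_euler("xyz",e)
    d=R.inv().apply(np.array([x,y,z])-p)/.5
    best=None
    for k in (0,):
        T=Rn.from_euler("xyz",[np.pi,0,yaw]);rv=(R.inv()*T).as_rotvec()
    print("row",np.round(rv/(np.pi/2),4),np.round(d,4),"rows>=",int(np.ceil(max(np.linalg.norm(d)*.5/.0417,np.degrees(np.linalg.norm(rv))/7.16))))
E
python3 - <<'E'
from h import *
t=camera("top");s=camera("scene")
k=512/800
T0={"yellow":(268,318),"blue":(344,337),"red":(422,321),"green":(492,322),"black":(566,335)}
H0={"yellow":(274,241),"red":(350,250),"black":(421,243),"blue":(498,242),"green":(567,242)}
for c,(u,v) in T0.items():
    x,y=unproj(t,(u*k,v*k),.05)
    a=fitcan(t,c,x,y);b=fitcan(s,c,x,y)
    print(c,np.round([x,y],3),a,b)
for c,(u,v) in H0.items(): print("H",c,np.round(unproj(t,(u*k,v*k),.006),4))
np.set_printoptions(precision=1,suppress=True)
for c,p in [("bench",(300,220))]: print(t["color"][220//2,300//2])
E
```

```text
yellow [0.463 0.281] (array([0.46014507, 0.27237644]), np.float64(40.003921568627455), np.float64(292.0)) (array([0.46210094, 0.27232729]), np.float64(53.26274509803921), np.float64(278.0))
blue [0.427 0.14 ] (array([0.42451845, 0.13868846]), np.float64(47.59607843137255), np.float64(252.0)) (array([0.42424482, 0.13862519]), np.float64(48.20392156862745), np.float64(256.0))
red [ 0.456 -0.005] (array([ 0.45483084, -0.00669428]), np.float64(55.1921568627451), np.float64(243.0)) (array([ 0.45672051, -0.00669421]), np.float64(72.88627450980393), np.float64(210.0))
green [ 0.454 -0.135] (array([ 0.45303382, -0.13661485]), np.float64(49.01960784313725), np.float64(269.0)) (array([ 0.4540265 , -0.13305906]), np.float64(64.01960784313724), np.float64(203.0))
black [ 0.429 -0.272] (array([ 0.42929361, -0.27598919]), np.float64(78.96470588235294), np.float64(273.0)) (array([ 0.42898642, -0.27214632]), np.float64(88.7607843137255), np.float64(159.0))
H yellow [0.6209 0.2817]
H red [0.6025 0.1329]
H black [ 0.6162 -0.0061]
H blue [ 0.6179 -0.1574]
H green [ 0.6177 -0.2932]
[152 138 115]
```

```bash
cat >> h.py <<'E'
def fithold(c,x,y):
    f=c["color"].astype(float);m=((f[...,0]<110)).astype(np.uint8)|sum(cmask(c["color"],k) for k in("red","blue","green","yellow"))
    m=near(c,(m>0).astype(np.uint8),x,y,.062)
    n,l,st,ce=cv2.connectedComponentsWithStats(m);m=(l==1+np.argmax(st[1:,4])).astype(np.uint8)
    m=cv2.morphologyEx(m,cv2.MORPH_CLOSE,np.ones((5,5),np.uint8)).astype(float)
    def e(p):
        a=np.zeros((m.shape[0]*S,m.shape[1]*S),np.uint8)
        fill(a,proj(c,np.r_[ring(.048,0,*p),ring(.048,.006,*p)]));fill(a,proj(c,np.r_[ring(.0325,.006,*p),ring(.0325,.022,*p)]))
        return np.abs(cv2.resize(a,m.shape[::-1],interpolation=cv2.INTER_AREA)/255.-m).sum()
    b=minimize(e,[x,y],method="Nelder-Mead",options=dict(initial_simplex=[[x,y],[x+.006,y],[x,y+.006]],xatol=1e-4,fatol=.05))
    return b.x,b.fun
def fitring(c,col,x,y):
    m=near(c,cmask(c["color"],col),x,y,.045).astype(float)
    def e(p):
        a=np.zeros((m.shape[0]*S,m.shape[1]*S),np.uint8)
        fill(a,proj(c,np.r_[ring(.0325,.006,*p),ring(.0325,.022,*p)]))
        h=np.round((proj(c,ring(.0285,.022,*p))+.5)*S-.5).astype(np.int32)
        hole=np.zeros_like(a);cv2.fillConvexPoly(hole,h,255)
        fl=np.zeros_like(a);fill(fl,proj(c,ring(.0285,.006,*p)))
        a[(hole>0)&(fl>0)]=0
        return np.abs(cv2.resize(a,m.shape[::-1],interpolation=cv2.INTER_AREA)/255.-m).sum()
    b=minimize(e,[x,y],method="Nelder-Mead",options=dict(initial_simplex=[[x,y],[x+.005,y],[x,y+.005]],xatol=1e-4,fatol=.05))
    return b.x,b.fun
CAN={"yellow":(.461,.2723),"blue":(.4244,.1387),"red":(.4557,-.0067),"green":(.4535,-.135),"black":(.4291,-.274)}
HOLD={"yellow":(.621,.282),"red":(.6025,.133),"black":(.6162,-.006),"blue":(.6179,-.157),"green":(.6177,-.293)}
def angs(c,x,y,z,rad,thr=115):
    w=white(c,x,y,rad,thr) or []
    out=[]
    for ce,a in w:
        p=unproj(c,ce,z)-[x,y];out.append((round(np.degrees(np.arctan2(p[1],p[0])),1),round(np.hypot(*p)*1e3,1),int(a)))
    return out
E
cat > m1.py <<'E'
from h import *
t=camera("top");s=camera("scene")
for k,p in HOLD.items():
    a,ea=fithold(t,*p);b,eb=fithold(s,*p);print("H",k,np.round(a,4),round(ea),np.round(b,4),round(eb),end=" ")
    if k!="black":
        print("ring",np.round(fitring(t,k,*p)[0],4),np.round(fitring(s,k,*p)[0],4),end=" ")
    print("\n   mark",angs(t,*a,.006,.06),angs(s,*b,.006,.06))
for k,p in CAN.items():
    print("C",k,angs(t,*fitcan(t,k,*p)[0],.0555,.045),angs(s,*fitcan(s,k,*p)[0],.0555,.045))
E
python3 m1.py
```

```text
H yellow [0.6196 0.2835] 31 [0.6217 0.2853] 30 ring [0.6202 0.2848] [0.6212 0.2855] 
   mark [(np.float64(-55.3), np.float64(43.3), 5)] [(np.float64(-57.4), np.float64(45.8), 7)]
H red [0.6038 0.1326] 30 [0.6059 0.1349] 34 ring [0.6042 0.134 ] [0.6057 0.1345] 
   mark [(np.float64(172.9), np.float64(42.0), 14)] [(np.float64(-98.0), np.float64(102.1), 6), (np.float64(175.5), np.float64(46.3), 12)]
H black [ 0.6165 -0.0043] 32 [ 0.6176 -0.0024] 28 
   mark [(np.float64(124.8), np.float64(43.7), 13)] [(np.float64(125.6), np.float64(44.6), 6)]
H blue [ 0.6176 -0.1561] 34 [ 0.6196 -0.1545] 25 ring [ 0.6188 -0.1557] [ 0.621  -0.1506] 
   mark [(np.float64(159.3), np.float64(40.8), 12)] [(np.float64(-91.6), np.float64(50.7), 1), (np.float64(-103.8), np.float64(51.5), 2), (np.float64(161.3), np.float64(43.5), 10)]
H green [ 0.6181 -0.2913] 35 [ 0.6196 -0.29  ] 20 ring [ 0.6188 -0.2914] [ 0.6195 -0.2866] 
   mark [(np.float64(-40.8), np.float64(44.4), 8)] [(np.float64(-42.3), np.float64(48.0), 2)]
C yellow [(np.float64(122.2), np.float64(34.4), 22)] [(np.float64(125.1), np.float64(36.0), 20)]
C blue [(np.float64(15.2), np.float64(27.5), 1), (np.float64(46.1), np.float64(27.9), 4), (np.float64(88.8), np.float64(27.1), 5), (np.float64(-91.2), np.float64(34.0), 8), (np.float64(122.0), np.float64(27.5), 4)] [(np.float64(-100.1), np.float64(37.7), 21), (np.float64(59.2), np.float64(66.1), 10), (np.float64(34.9), np.float64(66.4), 1), (np.float64(41.5), np.float64(68.0), 1)]
C red [(np.float64(138.7), np.float64(33.9), 23)] [(np.float64(133.8), np.float64(35.0), 11)]
C green [(np.float64(-118.4), np.float64(33.6), 19)] [(np.float64(-146.3), np.float64(41.8), 1)]
C black [(np.float64(36.1), np.float64(33.4), 24)] [(np.float64(37.3), np.float64(32.3), 2)]
```

Run:
```python
from h import *
t=camera("top");p=unproj(t,(462/6+155-.4,490/6+135-.4),.0555)-[.4244,.1387];print(p,np.degrees(np.arctan2(p[1],p[0])))
go(.461,.2723,.13,np.radians(165))
```

```text
[ 3.42835350e-05 -3.21330838e-02] -89.93886982243569
row [-1.000e-04 -0.000e+00 -1.044e-01] [-0.6147 -0.2231  0.1507] rows>= 9
```

Call:
servo_tool(
  moves=[
    [[0, 0, -0.104, -0.615, -0.223, 0.15, 0], [0, 0, -0.104, -0.615, -0.223, 0.15, 0], [0, 0, -0.104, -0.615, -0.223, 0.15, 0], [0, 0, -0.104, -0.615, -0.223, 0.15, 0], [0, 0, -0.104, -0.615, -0.223, 0.15, 0], [0, 0, -0.104, -0.615, -0.223, 0.15, 0], [0, 0, -0.104, -0.615, -0.223, 0.15, 0], [0, 0, -0.104, -0.615, -0.223, 0.15, 0], [0, 0, -0.104, -0.615, -0.223, 0.15, 0], [0, 0, -0.104, -0.615, -0.223, 0.15, 0], [0, 0, -0.104, -0.615, -0.223, 0.15, 0], [0, 0, -0.104, -0.615, -0.223, 0.15, 0]],
  ],
  squeeze=25,
)

```text
time_s: 1.35
ee_pos: [0.4605, 0.2733, 0.1308]
eef_rot: [3.141, 0.0, 2.88]
force: [0.1, 0.6, 0.2]
grip_width: 0.0943
```

Run:
```python
from h import *
p,e,o=tcp();print(p,e,o["time_s"])
go(.461,.2723,.027,np.radians(165))
```

```text
[0.46045691 0.27330158 0.13075145] [3.14139388e+00 2.03348340e-04 2.88034886e+00] 1.35
row [0.0001 0.0001 0.0004] [-0.0015 -0.0017  0.2075] rows>= 3
```

Call:
servo_tool(
  moves=[
    [[0, 0, 0, -0.001, -0.001, 0.207, 0], [0, 0, 0, -0.001, -0.001, 0.207, 0], [0, 0, 0, -0.001, -0.001, 0.207, 0], [0, 0, 0, -0.001, -0.001, 0.207, 0], [0, 0, 0, -0.001, -0.001, 0.207, 0], [0, 0, 0, -0.001, -0.001, 0.207, 1], [0, 0, 0, -0.001, -0.001, 0.207, 1], [0, 0, 0, -0.001, -0.001, 0.207, 1], [0, 0, 0, -0.001, -0.001, 0.207, 1], [0, 0, 0, -0.001, -0.001, 0.207, 1], [0, 0, 0, -0.001, -0.001, 0.207, 1], [0, 0, 0, -0.001, -0.001, 0.207, 1]],
  ],
)

```text
time_s: 2.35
ee_pos: [0.4611, 0.2729, 0.0275]
eef_rot: [3.141, 0.001, 2.88]
force: [0.8, 1.0, 2.5]
grip_width: 0.0511
```

Call:
servo_tool(
  moves=[
    [[0, 0, 0, 0, 0, -0.24, 1], [0, 0, 0, 0, 0, -0.24, 1], [0, 0, 0, 0, 0, -0.24, 1], [0, 0, 0, 0, 0, -0.24, 1], [0, 0, 0, 0, 0, -0.24, 1]],
  ],
)

```text
time_s: 2.77
ee_pos: [0.4615, 0.273, 0.1489]
eef_rot: [3.139, 0.003, 2.88]
force: [-0.5, -0.3, -3.3]
grip_width: 0.0518
```

Run:
```python
from h import *
p,e,o=tcp();print(p,e,o["time_s"],o["grip_width"],o["force"])
t=camera("top");s=camera("scene")
z0=p[2]-.027
for c in(t,s): a=fitcan(c,"yellow",p[0],p[1],z0); print(a, angs(c,*a[0],z0+.0555,.045))
cv2.imwrite("pics/s1.png",cv2.resize(s["color"][90:290,150:400,::-1],None,fx=3,fy=3,interpolation=cv2.INTER_CUBIC))
cv2.imwrite("pics/t1.png",cv2.resize(t["color"][90:290,100:350,::-1],None,fx=3,fy=3,interpolation=cv2.INTER_CUBIC))
go(.6206,.2845,.15,np.radians(80))
```

```text
[0.4614659  0.27301685 0.14891997] [3.13877027e+00 2.92663202e-03 2.88014194e+00] 2.7667 0.05180066442088201 [-0.49456473 -0.28783435 -3.32811827]Traceback (most recent call last):
  File "<stdin>", line 5, in <module>
  File "h.py", line 33, in fitcan
    i=1+np.argmax(st[1:,4]);m=(l==i).astype(float)
        ~~~~~~~~~^^^^^^^^^^
    return _wrapfunc(a, 'argmax', axis=axis, out=out, **kwds)
    return bound(*args, **kwds)
ValueError: attempt to get argmax of an empty sequence
```

```bash
sed -i 's/def near(c,m,x,y,rad):/def near(c,m,x,y,rad,z=0):/; s/ring(rad,0,x,y),ring(rad,.09,x,y)/ring(rad,z,x,y),ring(rad,z+.09,x,y)/; s/cmask(c\["color"\],col),x,y,.05)$/cmask(c["color"],col),x,y,.05,z0)/' h.py
python3 - <<'E'
from h import *
p,e,o=tcp();print(p)
s=camera("scene");t=camera("top")
z0=p[2]-.0275
a=fitcan(s,"yellow",p[0],p[1],z0); print(a)
cv2.imwrite("pics/s1.png",cv2.resize(s["color"][150:290,200:400,::-1],None,fx=4,fy=4,interpolation=cv2.INTER_CUBIC))
cv2.imwrite("pics/t1.png",cv2.resize(t["color"][90:290,100:350,::-1],None,fx=3,fy=3,interpolation=cv2.INTER_CUBIC))
go(.6206,.2845,.15,np.radians(80))
E
```

```text
[0.46029063 0.27241914 0.14608563]
(array([0.46875889, 0.26773848]), np.float64(272.71372549019605), np.float64(130.0))
row [-1.500e-03 -3.000e-04  9.447e-01] [-0.3035  0.1063 -0.0092] rows>= 12
```

View pics/s1.png

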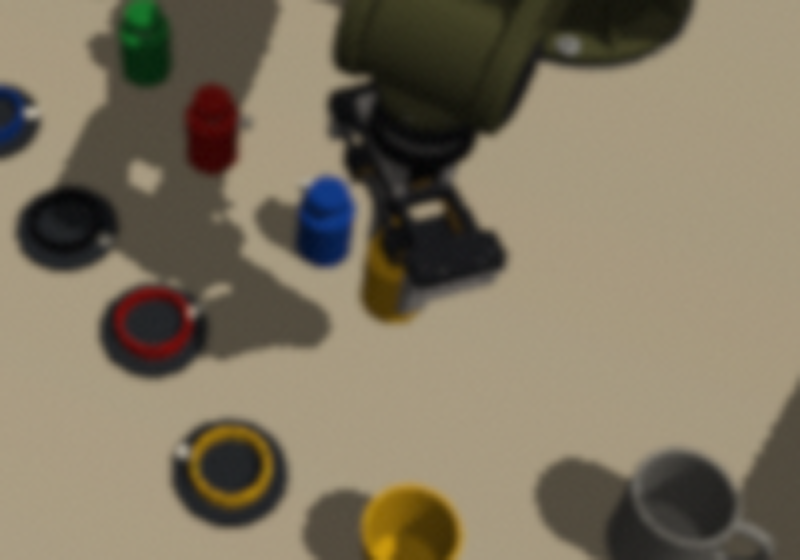

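View pics/t1.png

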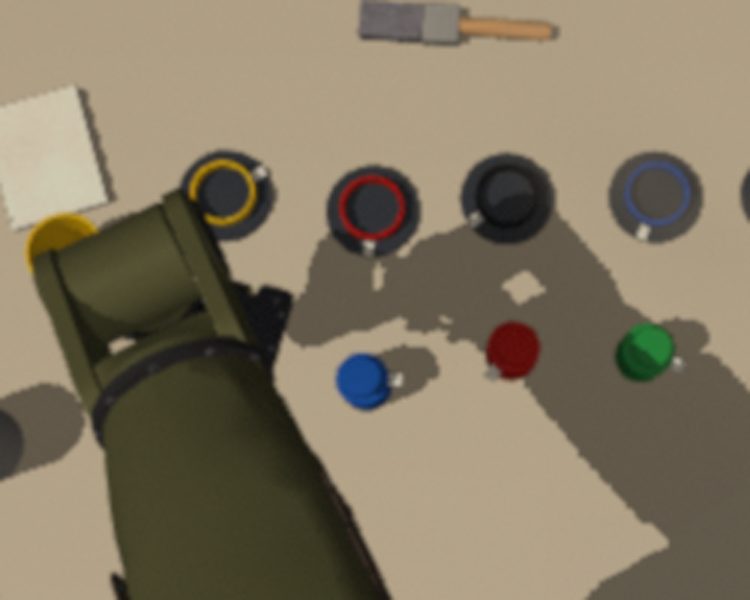

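Call:
servo_tool(
  moves=[
    [[0, 0, 0.9, -0.303, 0.106, -0.009, 1], [0, 0, 0.9, -0.303, 0.106, -0.009, 1], [0, 0, 0.9, -0.303, 0.106, -0.009, 1], [0, 0, 0.9, -0.303, 0.106, -0.009, 1], [0, 0, 0.9, -0.303, 0.106, -0.009, 1], [0, 0, 0.9, -0.303, 0.106, -0.009, 1], [0, 0, 0.9, -0.303, 0.106, -0.009, 1], [0, 0, 0.9, -0.303, 0.106, -0.009, 1], [0, 0, 0.9, -0.303, 0.106, -0.009, 1], [0, 0, 0.9, -0.303, 0.106, -0.009, 1], [0, 0, 0.9, -0.303, 0.106, -0.009, 1], [0, 0, 0.9, -0.303, 0.106, -0.009, 1]],
  ],
)

```text
time_s: 3.97
ee_pos: [0.6198, 0.2842, 0.1478]
eef_rot: [-3.137, 0.002, 1.459]
force: [-0.7, 0.3, -2.7]
grip_width: 0.052
```

Run:
```python
from h import *
p,e,o=tcp();print(p,e,o["time_s"],o["qpos"])
go(.6206,.2845,.10,np.radians(-14.5))
```

```text
[0.61983746 0.28421123 0.147831  ] [-3.13706101e+00  2.41438897e-03  1.45880903e+00] 3.9667 [ 3.76223569e-01  6.46972160e-01  1.15234509e+00 -6.92777301e-06
  1.34741009e+00  4.88217887e-01]
row [-8.0000e-04  3.6000e-03  1.0898e+00] [0.001  0.0019 0.0957] rows>= 14
```

Call:
servo_tool(
  moves=[
    [[0, 0, 0.95, 0.001, 0.002, 0.08, 1], [0, 0, 0.95, 0.001, 0.002, 0.08, 1], [0, 0, 0.95, 0.001, 0.002, 0.08, 1], [0, 0, 0.95, 0.001, 0.002, 0.08, 1], [0, 0, 0.95, 0.001, 0.002, 0.08, 1], [0, 0, 0.95, 0.001, 0.002, 0.08, 1], [0, 0, 0.95, 0.001, 0.002, 0.08, 1], [0, 0, 0.95, 0.001, 0.002, 0.08, 1], [0, 0, 0.95, 0.001, 0.002, 0.08, 1], [0, 0, 0.95, 0.001, 0.002, 0.08, 1], [0, 0, 0.95, 0.001, 0.002, 0.08, 1], [0, 0, 0.95, 0.001, 0.002, 0.08, 1]],
  ],
)

```text
time_s: 4.97
ee_pos: [0.6201, 0.2843, 0.1058]
eef_rot: [3.138, 0.007, -0.04]
force: [0.2, -0.2, -2.5]
grip_width: 0.0515
```

Run:
```python
from h import *
p,e,o=tcp();print(p,e,o["time_s"])
go(.6206,.2845,.06,np.radians(-14.5))
```

```text
[0.62010346 0.28430094 0.10579527] [ 3.13832506  0.00735804 -0.03960706] 4.9667
row [0.0026 0.0044 0.1359] [ 0.0017 -0.0007  0.0916] rows>= 2
```

Call:
servo_tool(
  moves=[
    [[0.003, 0.004, 0.136, 0.002, 0, 0.09, 1], [0.003, 0.004, 0.136, 0.002, 0, 0.09, 1], [0.003, 0.004, 0.136, 0.002, 0, 0.09, 1], [0.003, 0.004, 0.136, 0.002, 0, 0.09, 1], [0.003, 0.004, 0.136, 0.002, 0, 0.09, 1], [0.003, 0.004, 0.136, 0.002, 0, 0.09, 1]],
  ],
)

```text
time_s: 5.47
ee_pos: [0.6213, 0.2844, 0.0619]
eef_rot: [-3.14, -0.001, -0.251]
force: [-0.0, -0.4, -2.0]
grip_width: 0.0518
```

Run:
```python
from h import *
p,e,o=tcp();print(p,e,o["time_s"],o["force"])
go(.6206,.2845,.033,np.radians(-14.5))
s=camera("scene");t=camera("top")
a=np.vstack([cv2.resize(c["color"][y:y+80,x:x+130,::-1],None,fx=5,fy=5,interpolation=cv2.INTER_CUBIC)[:300] for c,x,y in((s,190,210),)])
cv2.imwrite("pics/s2.png",cv2.resize(s["color"][210:310,190:320,::-1],None,fx=6,fy=6,interpolation=cv2.INTER_CUBIC))
cv2.imwrite("pics/t2.png",cv2.resize(t["color"][110:210,110:240,::-1],None,fx=6,fy=6,interpolation=cv2.INTER_CUBIC))
```

```text
[0.62129798 0.2843513  0.06189283] [-3.14001863e+00 -5.74871377e-04 -2.50841982e-01] 5.4667 [-0.00451288 -0.4123275  -2.01608368]
row [-0.001  -0.0004  0.0014] [-0.0015  0.0001  0.0578] rows>= 1
```

View pics/s2.png

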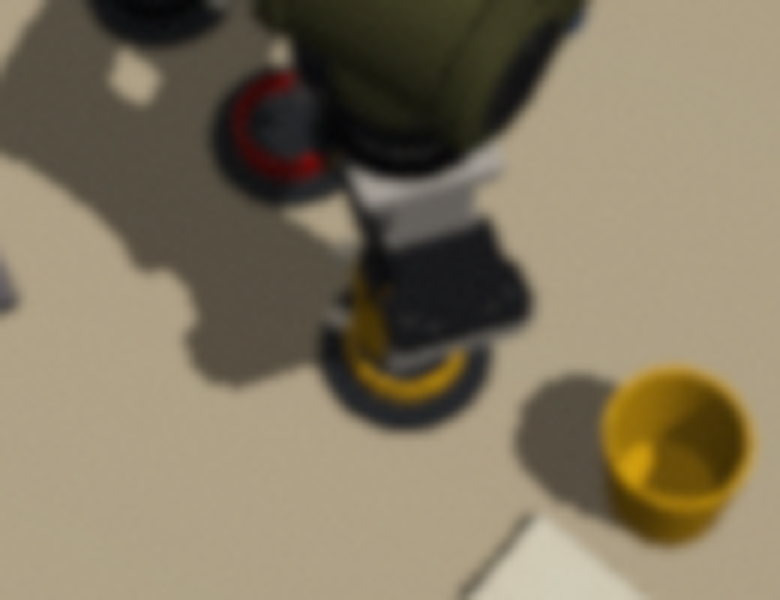

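View pics/t2.png

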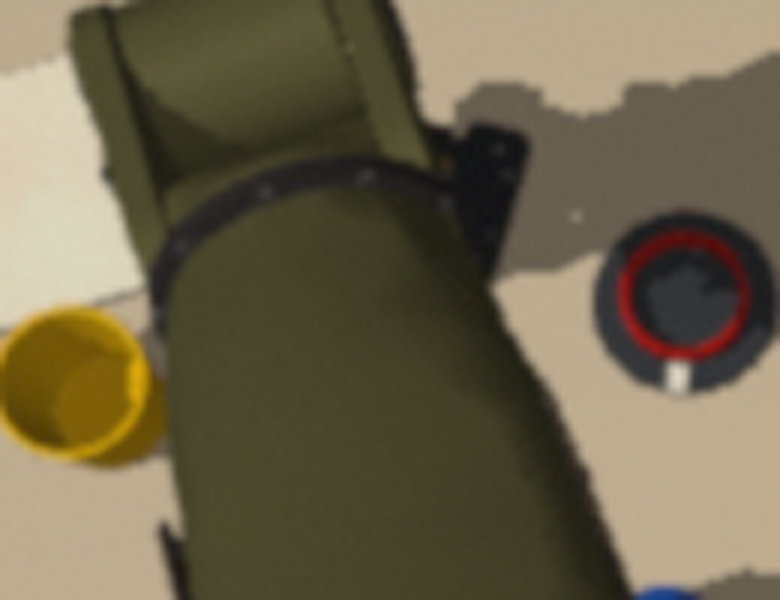

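Call:
servo_tool(
  moves=[
    [[0, 0, 0, -0.001, 0, 0.015, 1], [0, 0, 0, -0.001, 0, 0.025, 1], [0, 0, 0, -0.001, 0, 0.034, 1], [0, 0, 0, -0.001, 0, 0.044, 1], [0, 0, 0, -0.001, 0, 0.044, 1], [0, 0, 0, -0.001, 0, 0.044, 1]],
  ],
)

```text
time_s: 6.07
ee_pos: [0.6205, 0.2844, 0.0392]
eef_rot: [-3.141, 0.0, -0.252]
force: [-0.6, 0.0, -2.1]
grip_width: 0.0515
```

Call:
servo_tool(
  moves=[
    [[0, 0, 0, 0, 0, 0.005, 1], [0, 0, 0, 0, 0, 0.0105, 1], [0, 0, 0, 0, 0, 0.0105, 1], [0, 0, 0, 0, 0, 0.0105, 1]],
  ],
)

```text
time_s: 6.4
ee_pos: [0.6204, 0.2843, 0.0339]
eef_rot: [-3.141, 0.0, -0.252]
force: [0.1, 0.2, -1.9]
grip_width: 0.0517
```

Call:
servo_tool(
  moves=[
    [[0, 0, 0, 0, 0, 0.001, 0], [0, 0, 0, 0, 0, 0.001, 0], [0, 0, 0, 0, 0, 0.001, 0], [0, 0, 0, 0, 0, 0.001, 0], [0, 0, 0, 0, 0, -0.25, 0], [0, 0, 0, 0, 0, -0.25, 0], [0, 0, 0, 0, 0, -0.25, 0], [0, 0, 0, 0, 0, -0.25, 0], [0, 0, 0, 0, 0, -0.25, 0], [0, 0, 0, 0, 0, -0.25, 0]],
  ],
)

```text
time_s: 7.23
ee_pos: [0.6202, 0.2841, 0.1582]
eef_rot: [-3.141, 0.001, -0.252]
force: [-0.2, -0.4, -0.7]
grip_width: 0.094
```

Run:
```python
from h import *
p,e,o=tcp();print(p,e,o["time_s"],o["force"])
s=camera("scene")
print(fitcan(s,"blue",*CAN["blue"]))
# blue: ready
go(.4244,.1387,.15,np.radians(60))
cv2.imwrite("pics/s3.png",cv2.resize(s["color"][210:310,190:320,::-1],None,fx=6,fy=6,interpolation=cv2.INTER_CUBIC))
```

```text
[0.62020975 0.28414218 0.15821088] [-3.14112843e+00  9.42810078e-04 -2.51674178e-01] 7.2333 [-0.18928511 -0.40964491 -0.68912104]
(array([0.42265 , 0.140825]), np.float64(150.75686274509803), np.float64(154.0))
row [-7.00e-04  1.40e-03 -8.27e-01] [-0.3064  0.3789  0.0155] rows>= 11
```

View pics/s3.png

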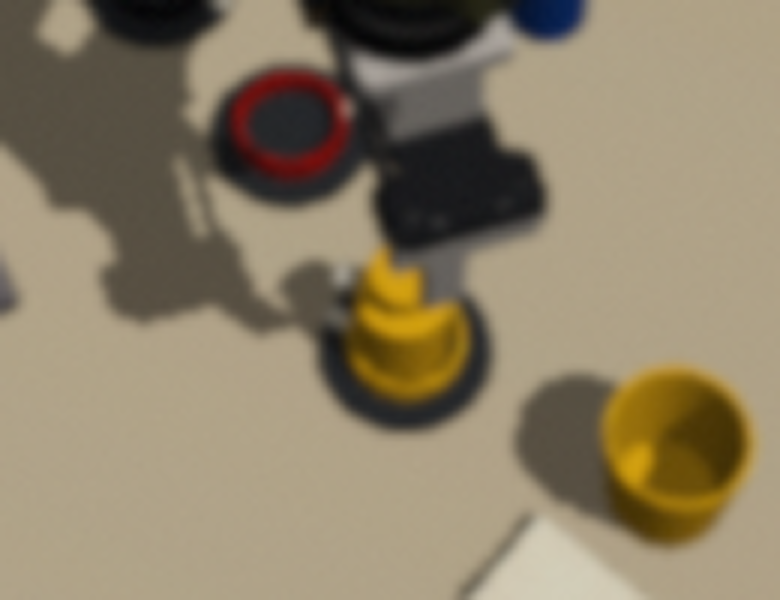

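```bash
cat > chk.py <<'E'
from h import *
import sys
t=camera("top");s=camera("scene")
for k in sys.argv[1:]:
    for n,c in(("t",t),("s",s)):
        try: a=fitcan(c,k,*CAN[k]);print(k,n,np.round(a[0],4),round(a[1]),a[2],angs(c,*a[0],.0555,.045))
        except Exception as ex: print(k,n,ex)
E
python3 chk.py red green black blue; python3 -c "
from h import *
go(.4557,-.0067,.14,np.radians(-14.4))"
```

```text
red t [ 0.4556 -0.0067] 60 239.0 [(np.float64(139.8), np.float64(34.2), 24)]
red s attempt to get argmax of an empty sequence
green t [ 0.4537 -0.1367] 50 268.0 []
green s [ 0.4532 -0.1374] 79 187.0 []
black t [ 0.4264 -0.2744] 84 268.0 [(np.float64(34.8), np.float64(33.0), 29)]
black s [ 0.4291 -0.274 ] 78 170.0 [(np.float64(36.9), np.float64(29.2), 5)]
blue t [0.4258 0.1366] 107 192.0 [(np.float64(9.5), np.float64(25.8), 13), (np.float64(-93.5), np.float64(31.2), 13), (np.float64(-167.8), np.float64(32.9), 2), (np.float64(-154.3), np.float64(32.5), 1)]
blue s [0.4247 0.1378] 153 151.0 [(np.float64(59.8), np.float64(46.9), 97), (np.float64(88.3), np.float64(64.3), 2)]
row [ 0.0005  0.0017 -0.0003] [-0.1732  0.6449  0.0351] rows>= 9
```

Call:
servo_tool(
  moves=[
    [[0, 0.001, 0, -0.173, 0.645, 0.035, 0], [0, 0.001, 0, -0.173, 0.645, 0.035, 0], [0, 0.001, 0, -0.173, 0.645, 0.035, 0], [0, 0.001, 0, -0.173, 0.645, 0.035, 0], [0, 0.001, 0, -0.173, 0.645, 0.035, 0], [0, 0.001, 0, -0.173, 0.645, 0.035, 0], [0, 0.001, 0, -0.173, 0.645, 0.035, 0], [0, 0.001, 0, -0.173, 0.645, 0.035, 0], [0, 0.001, 0, -0.173, 0.645, 0.035, 0], [0, 0.001, 0, -0.173, 0.645, 0.035, 0], [0, 0.001, 0, -0.173, 0.645, 0.035, 0], [0, 0.001, 0, -0.173, 0.645, 0.035, 0]],
  ],
)

```text
time_s: 8.38
ee_pos: [0.4562, -0.006, 0.1398]
eef_rot: [3.141, 0.002, -0.251]
force: [0.4, 0.3, 0.3]
grip_width: 0.0943
```

```bash
python3 - <<'E'
from h import *
p,e,o=tcp();print(p,e,o["time_s"])
go(.4557,-.0067,.027,np.radians(-14.4))
E
python3 chk.py red
```

```text
[ 0.45619377 -0.00597698  0.13975071] [ 3.14088606e+00  1.52996273e-03 -2.50796588e-01] 8.3833
row [0.0005 0.001  0.0003] [-0.0003  0.0015  0.2255] rows>= 3
red t attempt to get argmax of an empty sequence
red s [ 0.4552 -0.009 ] 80 202.0 [(np.float64(-118.2), np.float64(72.5), 1), (np.float64(-151.8), np.float64(68.2), 2), (np.float64(136.0), np.float64(37.0), 18)]
```

Call:
servo_tool(
  moves=[
    [[0, 0.001, 0, 0, 0.001, 0.225, 0], [0, 0.001, 0, 0, 0.001, 0.225, 0], [0, 0.001, 0, 0, 0.001, 0.225, 0], [0, 0.001, 0, 0, 0.001, 0.225, 0], [0, 0.001, 0, 0, 0.001, 0.225, 0], [0, 0.001, 0, 0, 0.001, 0.225, 1], [0, 0.001, 0, 0, 0.001, 0.225, 1], [0, 0.001, 0, 0, 0.001, 0.225, 1], [0, 0.001, 0, 0, 0.001, 0.225, 1], [0, 0.001, 0, 0, 0.001, 0.225, 1], [0, 0.001, 0, 0, 0.001, 0.225, 1], [0, 0.001, 0, 0, 0.001, 0.225, 1]],
  ],
)

```text
time_s: 9.48
ee_pos: [0.456, -0.0064, 0.0276]
eef_rot: [3.141, -0.001, -0.25]
force: [-0.7, -0.8, 4.2]
grip_width: 0.0515
```

Call:
servo_tool(
  moves=[
    [[0, 0, 0, 0, 0, -0.22, 1], [0, 0, 0, 0, 0, -0.22, 1], [0, 0, 0, 0, 0, -0.22, 1], [0, 0, 0, 0, 0, -0.22, 1], [0, 0, 0, 0, 0, -0.22, 1]],
  ],
)

```text
time_s: 9.9
ee_pos: [0.4563, -0.0063, 0.1382]
eef_rot: [3.141, -0.003, -0.25]
force: [-0.5, -1.4, -3.0]
grip_width: 0.0517
```

```bash
python3 -c "
from h import *
print(get_obs()['grip_width'])
go(.6049,.1339,.10,np.radians(21.6))"
```

```text
0.05173924631210062
row [ 0.0007 -0.0016 -0.3994] [ 0.2183 -0.3454  0.077 ] rows>= 6
```

Call:
servo_tool(
  moves=[
    [[0.001, -0.002, -0.399, 0.218, -0.345, 0.06, 1], [0.001, -0.002, -0.399, 0.218, -0.345, 0.06, 1], [0.001, -0.002, -0.399, 0.218, -0.345, 0.06, 1], [0.001, -0.002, -0.399, 0.218, -0.345, 0.06, 1], [0.001, -0.002, -0.399, 0.218, -0.345, 0.06, 1], [0.001, -0.002, -0.399, 0.218, -0.345, 0.06, 1], [0.001, -0.002, -0.399, 0.218, -0.345, 0.06, 1], [0.001, -0.002, -0.399, 0.218, -0.345, 0.06, 1], [0.001, -0.002, -0.399, 0.218, -0.345, 0.06, 1], [0.001, -0.002, -0.399, 0.218, -0.345, 0.06, 1]],
  ],
)

```text
time_s: 10.73
ee_pos: [0.6042, 0.1329, 0.1088]
eef_rot: [-3.141, 0.0, 0.375]
force: [-0.4, -0.4, -1.5]
grip_width: 0.0516
```

```bash
python3 -c "
from h import *
go(.6049,.1339,.06,np.radians(21.6))
go(.6049,.1339,.04,np.radians(21.6))"
```

```text
row [-0.0004  0.0002 -0.0015] [ 0.002  -0.0013  0.0975] rows>= 2
row [-0.0004  0.0002 -0.0015] [ 0.002  -0.0013  0.1375] rows>= 2
```

Call:
servo_tool(
  moves=[
    [[0, 0, 0, 0.002, -0.001, 0.05, 1], [0, 0, 0, 0.002, -0.001, 0.08, 1], [0, 0, 0, 0.002, -0.001, 0.098, 1], [0, 0, 0, 0.002, -0.001, 0.098, 1], [0, 0, 0, 0.002, -0.001, 0.098, 1], [0, 0, 0, 0.002, -0.001, 0.108, 1], [0, 0, 0, 0.002, -0.001, 0.118, 1], [0, 0, 0, 0.002, -0.001, 0.128, 1], [0, 0, 0, 0.002, -0.001, 0.138, 1], [0, 0, 0, 0.002, -0.001, 0.138, 1], [0, 0, 0, 0.002, -0.001, 0.138, 1]],
  ],
)

```text
time_s: 11.65
ee_pos: [0.6048, 0.1337, 0.0394]
eef_rot: [-3.141, 0.001, 0.375]
force: [-0.0, -0.2, -3.0]
grip_width: 0.0516
```

Call:
servo_tool(
  moves=[
    [[0, 0, 0, 0, 0, 0.006, 1], [0, 0, 0, 0, 0, 0.0115, 1], [0, 0, 0, 0, 0, 0.0115, 1], [0, 0, 0, 0, 0, 0.0115, 1]],
  ],
)

```text
time_s: 11.98
ee_pos: [0.6048, 0.1337, 0.0336]
eef_rot: [-3.141, 0.001, 0.375]
force: [0.1, -0.5, -2.0]
grip_width: 0.0513
```

Call:
servo_tool(
  moves=[
    [[0, 0, 0, 0, 0, 0, 0], [0, 0, 0, 0, 0, 0, 0], [0, 0, 0, 0, 0, 0, 0], [0, 0, 0, 0, 0, 0, 0], [0, 0, 0, 0, 0, -0.25, 0], [0, 0, 0, 0, 0, -0.25, 0], [0, 0, 0, 0, 0, -0.25, 0], [0, 0, 0, 0, 0, -0.25, 0], [0, 0, 0, 0, 0, -0.25, 0]],
  ],
)

```text
time_s: 12.73
ee_pos: [0.6059, 0.1338, 0.1612]
eef_rot: [3.141, -0.004, 0.375]
force: [-0.2, 0.3, -0.8]
grip_width: 0.0937
```

```bash
python3 chk.py green black blue;python3 - <<'E'
from h import *
s=camera("scene");t=camera("top")
print(tcp()[2]["qpos"][5])
cv2.imwrite("pics/s4.png",cv2.resize(s["color"][170:290,190:320,::-1],None,fx=5,fy=5,interpolation=cv2.INTER_CUBIC))
go(.4537,-.136,.14,np.radians(21.6))
E
```

```text
green t [ 0.453  -0.1353] 59 258.0 []
green s attempt to get argmax of an empty sequence
black t [ 0.4264 -0.2744] 64 288.0 []
black s [ 0.4657 -0.2549] 133 197.0 []
blue t attempt to get argmax of an empty sequence
blue s [0.4255 0.1401] 67 237.0 [(np.float64(80.5), np.float64(14.3), 109), (np.float64(76.2), np.float64(71.2), 1)]
1.3541969166765098
row [-0.0008  0.0023 -0.0015] [-0.4775  0.3916  0.035 ] rows>= 8
```

View pics/s4.png

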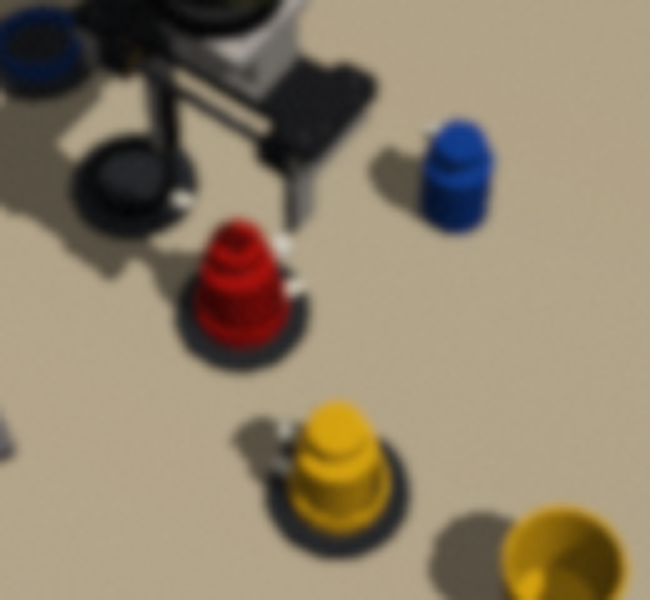

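Run:
```python
from h import *
go(.4535,-.136,.14,np.radians(40))
```

```text
row [-0.0012  0.0021 -0.2059] [-0.4779  0.3915  0.035 ] rows>= 8
```

Call:
servo_tool(
  moves=[
    [[-0.001, 0.002, -0.206, -0.478, 0.392, 0.035, 0], [-0.001, 0.002, -0.206, -0.478, 0.392, 0.035, 0], [-0.001, 0.002, -0.206, -0.478, 0.392, 0.035, 0], [-0.001, 0.002, -0.206, -0.478, 0.392, 0.035, 0], [-0.001, 0.002, -0.206, -0.478, 0.392, 0.035, 0], [-0.001, 0.002, -0.206, -0.478, 0.392, 0.035, 0], [-0.001, 0.002, -0.206, -0.478, 0.392, 0.035, 0], [-0.001, 0.002, -0.206, -0.478, 0.392, 0.035, 0], [-0.001, 0.002, -0.206, -0.478, 0.392, 0.035, 0], [-0.001, 0.002, -0.206, -0.478, 0.392, 0.035, 0], [-0.001, 0.002, -0.206, -0.478, 0.392, 0.035, 0]],
  ],
)

```text
time_s: 13.85
ee_pos: [0.4537, -0.1358, 0.1395]
eef_rot: [-3.14, 0.001, 0.698]
force: [-0.3, 0.6, -0.2]
grip_width: 0.094
```

```bash
python3 - <<'E'
from h import *
go(.4535,-.136,.027,np.radians(40))
E
python3 chk.py green black blue
```

```text
row [-0.0008  0.0003  0.0001] [-0.0004  0.0004  0.225 ] rows>= 3
green t attempt to get argmax of an empty sequence
green s [ 0.4533 -0.1343] 68 198.0 [(np.float64(-166.9), np.float64(34.0), 1)]
black t [ 0.4329 -0.2442] 237 347.0 []
black s [ 0.4286 -0.2772] 82 214.0 []
blue t [0.4249 0.1387] 48 252.0 [(np.float64(62.4), np.float64(17.6), 31), (np.float64(-92.5), np.float64(33.6), 11), (np.float64(175.6), np.float64(31.3), 2), (np.float64(-161.4), np.float64(32.9), 1)]
blue s [0.4255 0.1401] 65 239.0 [(np.float64(145.9), np.float64(9.7), 70), (np.float64(34.5), np.float64(64.5), 1), (np.float64(41.3), np.float64(66.1), 1)]
```

Call:
servo_tool(
  moves=[
    [[-0.001, 0, 0, 0, 0, 0.225, 0], [-0.001, 0, 0, 0, 0, 0.225, 0], [-0.001, 0, 0, 0, 0, 0.225, 0], [-0.001, 0, 0, 0, 0, 0.225, 0], [-0.001, 0, 0, 0, 0, 0.225, 0], [-0.001, 0, 0, 0, 0, 0.225, 1], [-0.001, 0, 0, 0, 0, 0.225, 1], [-0.001, 0, 0, 0, 0, 0.225, 1], [-0.001, 0, 0, 0, 0, 0.225, 1], [-0.001, 0, 0, 0, 0, 0.225, 1], [-0.001, 0, 0, 0, 0, 0.225, 1], [-0.001, 0, 0, 0, 0, 0.225, 1]],
  ],
)

```text
time_s: 14.95
ee_pos: [0.4538, -0.1354, 0.0274]
eef_rot: [3.141, 0.0, 0.699]
force: [-0.2, 0.1, 3.1]
grip_width: 0.0516
```

Call:
servo_tool(
  moves=[
    [[0, 0, 0, 0, 0, -0.22, 1], [0, 0, 0, 0, 0, -0.22, 1], [0, 0, 0, 0, 0, -0.22, 1], [0, 0, 0, 0, 0, -0.22, 1], [0, 0, 0, 0, 0, -0.22, 1]],
  ],
)

```text
time_s: 15.37
ee_pos: [0.4541, -0.1354, 0.1381]
eef_rot: [3.139, -0.001, 0.699]
force: [-0.2, 1.1, -2.0]
grip_width: 0.0512
```

```bash
python3 -c "
from h import *
print(get_obs()['grip_width'])
go(.6189,-.2903,.11,np.radians(116.5))"
```

```text
0.0512072542758228
row [ 1.800e-03  7.000e-04 -8.492e-01] [0.0527 0.4491 0.0575] rows>= 11
```

Call:
servo_tool(
  moves=[
    [[0.002, 0.001, -0.849, 0.053, 0.449, 0.057, 1], [0.002, 0.001, -0.849, 0.053, 0.449, 0.057, 1], [0.002, 0.001, -0.849, 0.053, 0.449, 0.057, 1], [0.002, 0.001, -0.849, 0.053, 0.449, 0.057, 1], [0.002, 0.001, -0.849, 0.053, 0.449, 0.057, 1], [0.002, 0.001, -0.849, 0.053, 0.449, 0.057, 1], [0.002, 0.001, -0.849, 0.053, 0.449, 0.057, 1], [0.002, 0.001, -0.849, 0.053, 0.449, 0.057, 1], [0.002, 0.001, -0.849, 0.053, 0.449, 0.057, 1], [0.002, 0.001, -0.849, 0.053, 0.449, 0.057, 1], [0.002, 0.001, -0.849, 0.053, 0.449, 0.057, 1], [0.002, 0.001, -0.849, 0.053, 0.449, 0.057, 1]],
  ],
)

```text
time_s: 16.37
ee_pos: [0.6181, -0.2898, 0.1074]
eef_rot: [-3.139, -0.004, 2.037]
force: [-0.6, 0.4, -1.8]
grip_width: 0.0519
```

```bash
python3 -c "
from h import *
go(.6189,-.2903,.04,np.radians(116.5))"; python3 chk.py black blue
```

```text
row [-0.0014 -0.0023  0.0023] [-0.0021  0.0012  0.1347] rows>= 2
black t attempt to get argmax of an empty sequence
black s [ 0.4292 -0.2718] 38 211.0 []
blue t [0.4249 0.1387] 50 250.0 [(np.float64(93.4), np.float64(13.0), 48), (np.float64(-91.5), np.float64(33.8), 12), (np.float64(-150.3), np.float64(32.7), 1)]
blue s [0.425  0.1381] 65 239.0 [(np.float64(-149.6), np.float64(22.0), 51), (np.float64(62.1), np.float64(60.3), 23)]
```

Call:
servo_tool(
  moves=[
    [[-0.001, -0.002, 0.002, -0.002, 0.001, 0.05, 1], [-0.001, -0.002, 0.002, -0.002, 0.001, 0.08, 1], [-0.001, -0.002, 0.002, -0.002, 0.001, 0.095, 1], [-0.001, -0.002, 0.002, -0.002, 0.001, 0.095, 1], [-0.001, -0.002, 0.002, -0.002, 0.001, 0.095, 1], [-0.001, -0.002, 0.002, -0.002, 0.001, 0.105, 1], [-0.001, -0.002, 0.002, -0.002, 0.001, 0.115, 1], [-0.001, -0.002, 0.002, -0.002, 0.001, 0.125, 1], [-0.001, -0.002, 0.002, -0.002, 0.001, 0.135, 1], [-0.001, -0.002, 0.002, -0.002, 0.001, 0.135, 1], [-0.001, -0.002, 0.002, -0.002, 0.001, 0.135, 1]],
  ],
)

```text
time_s: 17.38
ee_pos: [0.619, -0.2904, 0.0404]
eef_rot: [-3.141, -0.0, 2.027]
force: [-0.8, -0.1, -1.9]
grip_width: 0.0514
```

Call:
servo_tool(
  moves=[
    [[0, 0, 0, 0, 0, 0.007, 1], [0, 0, 0, 0, 0, 0.0135, 1], [0, 0, 0, 0, 0, 0.0135, 1], [0, 0, 0, 0, 0, 0.0135, 1]],
  ],
)

```text
time_s: 17.72
ee_pos: [0.6189, -0.2904, 0.0335]
eef_rot: [-3.141, -0.0, 2.027]
force: [0.4, 0.1, -1.7]
grip_width: 0.0517
```

Call:
servo_tool(
  moves=[
    [[0, 0, 0, 0, 0, 0, 0], [0, 0, 0, 0, 0, 0, 0], [0, 0, 0, 0, 0, 0, 0], [0, 0, 0, 0, 0, 0, 0], [0, 0, 0, 0, 0, -0.25, 0], [0, 0, 0, 0, 0, -0.25, 0], [0, 0, 0, 0, 0, -0.25, 0], [0, 0, 0, 0, 0, -0.25, 0], [0, 0, 0, 0, 0, -0.25, 0]],
  ],
)

```text
time_s: 18.47
ee_pos: [0.6199, -0.2908, 0.1615]
eef_rot: [3.139, 0.004, 2.027]
force: [0.3, 1.1, -0.2]
grip_width: 0.0942
```

```bash
python3 chk.py black blue;python3 - <<'E'
from h import *
s=camera("scene");t=camera("top")
print(tcp()[2]["qpos"][5])
cv2.imwrite("pics/s5.png",cv2.resize(s["color"][120:280,150:320,::-1],None,fx=4,fy=4,interpolation=cv2.INTER_CUBIC))
go(.429,-.2735,.14,np.radians(55))
E
```

```text
black t attempt to get argmax of an empty sequence
black s [ 0.4294 -0.2724] 36 214.0 []
blue t [0.4249 0.1387] 49 251.0 [(np.float64(91.2), np.float64(13.0), 44), (np.float64(-91.5), np.float64(33.8), 12), (np.float64(-150.3), np.float64(32.7), 1)]
blue s [0.425  0.1381] 66 238.0 [(np.float64(144.0), np.float64(10.1), 68), (np.float64(35.6), np.float64(66.0), 1), (np.float64(42.2), np.float64(67.8), 1)]
-0.9478108194134547
row [-0.002  -0.0007  0.679 ] [ 0.1965 -0.3255  0.0345] rows>= 9
```

View pics/s5.png

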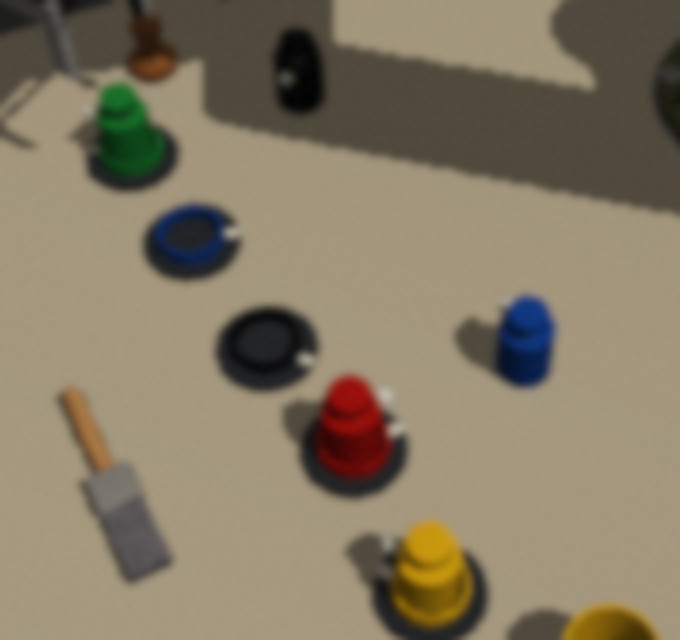

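Call:
servo_tool(
  moves=[
    [[-0.002, -0.001, 0.679, 0.196, -0.325, 0.034, 0], [-0.002, -0.001, 0.679, 0.196, -0.325, 0.034, 0], [-0.002, -0.001, 0.679, 0.196, -0.325, 0.034, 0], [-0.002, -0.001, 0.679, 0.196, -0.325, 0.034, 0], [-0.002, -0.001, 0.679, 0.196, -0.325, 0.034, 0], [-0.002, -0.001, 0.679, 0.196, -0.325, 0.034, 0], [-0.002, -0.001, 0.679, 0.196, -0.325, 0.034, 0], [-0.002, -0.001, 0.679, 0.196, -0.325, 0.034, 0], [-0.002, -0.001, 0.679, 0.196, -0.325, 0.034, 0], [-0.002, -0.001, 0.679, 0.196, -0.325, 0.034, 0], [-0.002, -0.001, 0.679, 0.196, -0.325, 0.034, 0]],
  ],
)

```text
time_s: 19.58
ee_pos: [0.4291, -0.2734, 0.1395]
eef_rot: [-3.14, 0.0, 0.963]
force: [0.1, 0.9, 0.8]
grip_width: 0.0938
```

Run:
```python
from h import *
go(.4292,-.2735,.027,np.radians(55))
s=camera("scene");
cv2.imwrite("pics/s6.png",cv2.resize(s["color"][100:180,150:290,::-1],None,fx=5,fy=5,interpolation=cv2.INTER_CUBIC))
```

```text
row [-0.0008  0.0002  0.0017] [0.     0.0006 0.2249] rows>= 3
```

View pics/s6.png

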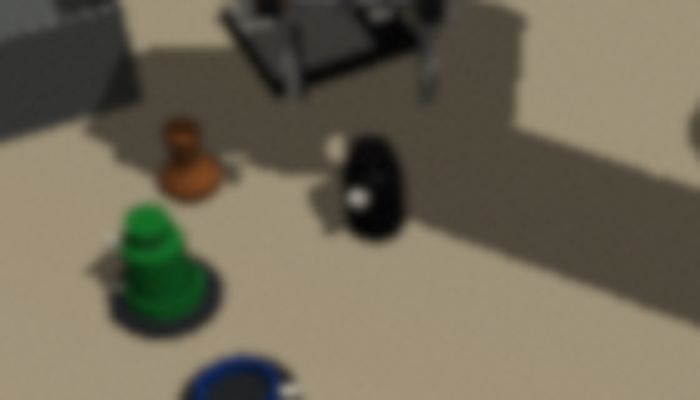

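Call:
servo_tool(
  moves=[
    [[-0.001, 0, 0.001, 0, 0, 0.225, 0], [-0.001, 0, 0.001, 0, 0, 0.225, 0], [-0.001, 0, 0.001, 0, 0, 0.225, 0], [-0.001, 0, 0.001, 0, 0, 0.225, 0], [-0.001, 0, 0.001, 0, 0, 0.225, 0], [-0.001, 0, 0.001, 0, 0, 0.225, 1], [-0.001, 0, 0.001, 0, 0, 0.225, 1], [-0.001, 0, 0.001, 0, 0, 0.225, 1], [-0.001, 0, 0.001, 0, 0, 0.225, 1], [-0.001, 0, 0.001, 0, 0, 0.225, 1], [-0.001, 0, 0.001, 0, 0, 0.225, 1], [-0.001, 0, 0.001, 0, 0, 0.225, 1]],
  ],
)

```text
time_s: 20.63
ee_pos: [0.429, -0.2734, 0.0273]
eef_rot: [3.141, 0.0, 0.961]
force: [0.2, -0.6, 3.0]
grip_width: 0.0517
```

Call:
servo_tool(
  moves=[
    [[0, 0, 0, 0, 0, -0.24, 1], [0, 0, 0, 0, 0, -0.24, 1], [0, 0, 0, 0, 0, -0.24, 1], [0, 0, 0, 0, 0, -0.24, 1], [0, 0, 0, 0, 0, -0.24, 1]],
  ],
)

```text
time_s: 21.05
ee_pos: [0.4295, -0.2737, 0.1488]
eef_rot: [3.138, 0.0, 0.961]
force: [-0.3, 0.4, -3.5]
grip_width: 0.0518
```

```bash
python3 -c "
from h import *
print(get_obs()['grip_width'])
go(.6170,-.0034,.11,np.radians(144))"
```

```text
0.05183654499729317
row [ 0.0018  0.0022 -0.9879] [ 0.6579 -0.0023  0.0772] rows>= 13
```

Call:
servo_tool(
  moves=[
    [[0.002, 0.002, -0.988, 0.658, -0.002, 0.05, 1], [0.002, 0.002, -0.988, 0.658, -0.002, 0.05, 1], [0.002, 0.002, -0.988, 0.658, -0.002, 0.05, 1], [0.002, 0.002, -0.988, 0.658, -0.002, 0.05, 1], [0.002, 0.002, -0.988, 0.658, -0.002, 0.05, 1], [0.002, 0.002, -0.988, 0.658, -0.002, 0.05, 1], [0.002, 0.002, -0.988, 0.658, -0.002, 0.05, 1], [0.002, 0.002, -0.988, 0.658, -0.002, 0.05, 1], [0.002, 0.002, -0.988, 0.658, -0.002, 0.05, 1], [0.002, 0.002, -0.988, 0.658, -0.002, 0.05, 1], [0.002, 0.002, -0.988, 0.658, -0.002, 0.05, 1], [0.002, 0.002, -0.988, 0.658, -0.002, 0.05, 1]],
  ],
)

```text
time_s: 22.05
ee_pos: [0.6162, -0.0031, 0.1209]
eef_rot: [-3.139, -0.003, 2.468]
force: [-0.7, 0.5, -1.8]
grip_width: 0.0514
```

```bash
python3 -c "
from h import *
print(get_obs()['force'])
go(.6170,-.0034,.04,np.radians(144))"; python3 chk.py blue
```

```text
[-0.6904644   0.50572279 -1.82240078]
row [-0.0017 -0.0021 -0.0288] [-0.0023  0.001   0.1617] rows>= 2
blue t [0.4249 0.1387] 50 250.0 [(np.float64(86.4), np.float64(12.6), 48), (np.float64(-91.5), np.float64(33.8), 12), (np.float64(-150.3), np.float64(32.7), 1)]
blue s [0.4255 0.1401] 67 237.0 [(np.float64(97.4), np.float64(11.6), 88), (np.float64(-67.1), np.float64(31.9), 1), (np.float64(61.4), np.float64(75.9), 1)]
```

Call:
servo_tool(
  moves=[
    [[-0.002, -0.002, -0.029, -0.002, 0.001, 0.06, 1], [-0.002, -0.002, -0.029, -0.002, 0.001, 0.11, 1], [-0.002, -0.002, -0.029, -0.002, 0.001, 0.12, 1], [-0.002, -0.002, -0.029, -0.002, 0.001, 0.12, 1], [-0.002, -0.002, -0.029, -0.002, 0.001, 0.12, 1], [-0.002, -0.002, -0.029, -0.002, 0.001, 0.132, 1], [-0.002, -0.002, -0.029, -0.002, 0.001, 0.142, 1], [-0.002, -0.002, -0.029, -0.002, 0.001, 0.152, 1], [-0.002, -0.002, -0.029, -0.002, 0.001, 0.162, 1], [-0.002, -0.002, -0.029, -0.002, 0.001, 0.162, 1], [-0.002, -0.002, -0.029, -0.002, 0.001, 0.162, 1]],
  ],
)

```text
time_s: 23.07
ee_pos: [0.6169, -0.0035, 0.04]
eef_rot: [3.141, -0.0, 2.509]
force: [0.5, 1.0, -2.4]
grip_width: 0.0515
```

Call:
servo_tool(
  moves=[
    [[0, 0, 0, 0, 0, 0.007, 1], [0, 0, 0, 0, 0, 0.0125, 1], [0, 0, 0, 0, 0, 0.0125, 1], [0, 0, 0, 0, 0, 0.0125, 1]],
  ],
)

```text
time_s: 23.4
ee_pos: [0.6169, -0.0035, 0.0337]
eef_rot: [3.141, -0.0, 2.509]
force: [-0.5, -0.5, -0.7]
grip_width: 0.0517
```

Call:
servo_tool(
  moves=[
    [[0, 0, 0, 0, 0, 0, 0], [0, 0, 0, 0, 0, 0, 0], [0, 0, 0, 0, 0, 0, 0], [0, 0, 0, 0, 0, 0, 0], [0, 0, 0, 0, 0, -0.25, 0], [0, 0, 0, 0, 0, -0.25, 0], [0, 0, 0, 0, 0, -0.25, 0], [0, 0, 0, 0, 0, -0.25, 0], [0, 0, 0, 0, 0, -0.25, 0]],
  ],
)

```text
time_s: 24.15
ee_pos: [0.6178, -0.0036, 0.1613]
eef_rot: [3.139, 0.004, 2.51]
force: [0.4, 0.5, -1.0]
grip_width: 0.0941
```

```bash
python3 chk.py blue;python3 - <<'E'
from h import *
s=camera("scene");t=camera("top")
cv2.imwrite("pics/s7.png",cv2.resize(s["color"][120:280,150:320,::-1],None,fx=4,fy=4,interpolation=cv2.INTER_CUBIC))
cv2.imwrite("pics/t7.png",cv2.resize(t["color"][180:240,190:270,::-1],None,fx=8,fy=8,interpolation=cv2.INTER_CUBIC))
E
```

```text
blue t [0.4249 0.1387] 49 251.0 [(np.float64(91.6), np.float64(12.8), 47), (np.float64(-91.5), np.float64(33.8), 12), (np.float64(-150.3), np.float64(32.7), 1)]
blue s [0.425  0.1381] 67 237.0 [(np.float64(88.8), np.float64(13.0), 92)]
```

View pics/s7.png

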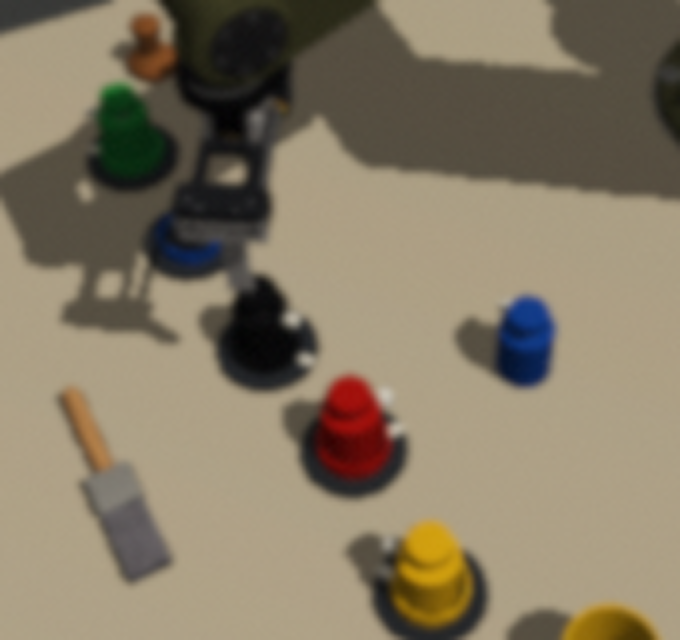

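View pics/t7.png

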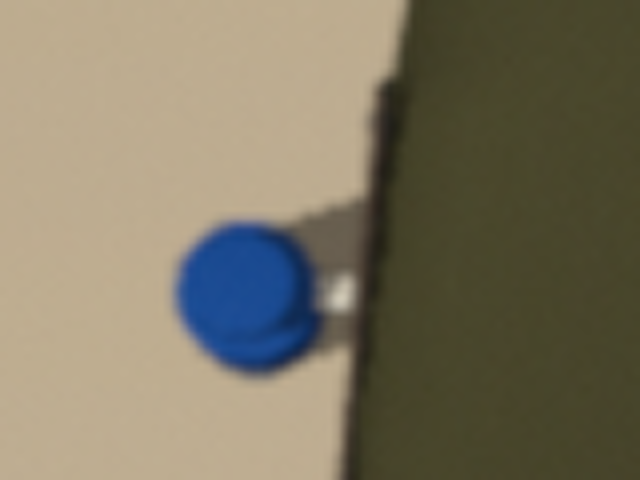

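Run:
```python
from h import *
go(.425,.1388,.14,np.radians(110))
```

```text
row [-0.0011 -0.0013  0.3753] [0.4768 0.0037 0.0352] rows>= 6
```

Call:
servo_tool(
  moves=[
    [[-0.001, -0.001, 0.375, 0.477, 0.004, 0.035, 0], [-0.001, -0.001, 0.375, 0.477, 0.004, 0.035, 0], [-0.001, -0.001, 0.375, 0.477, 0.004, 0.035, 0], [-0.001, -0.001, 0.375, 0.477, 0.004, 0.035, 0], [-0.001, -0.001, 0.375, 0.477, 0.004, 0.035, 0], [-0.001, -0.001, 0.375, 0.477, 0.004, 0.035, 0], [-0.001, -0.001, 0.375, 0.477, 0.004, 0.035, 0], [-0.001, -0.001, 0.375, 0.477, 0.004, 0.035, 0], [-0.001, -0.001, 0.375, 0.477, 0.004, 0.035, 0], [-0.001, -0.001, 0.375, 0.477, 0.004, 0.035, 0]],
  ],
)

```text
time_s: 25.18
ee_pos: [0.4256, 0.1385, 0.1398]
eef_rot: [-3.141, -0.0, 1.92]
force: [-0.1, -0.1, 0.4]
grip_width: 0.0941
```

```bash
python3 - <<'E'
from h import *
go(.425,.1388,.027,np.radians(110))
E
python3 chk.py blue
```

```text
row [-0.0005 -0.0003 -0.0001] [ 0.001  -0.0007  0.2256] rows>= 3
blue t attempt to get argmax of an empty sequence
blue s [0.425  0.1381] 64 240.0 [(np.float64(97.9), np.float64(18.8), 70)]
```

Call:
servo_tool(
  moves=[
    [[0, 0, 0, 0.001, -0.001, 0.225, 0], [0, 0, 0, 0.001, -0.001, 0.225, 0], [0, 0, 0, 0.001, -0.001, 0.225, 0], [0, 0, 0, 0.001, -0.001, 0.225, 0], [0, 0, 0, 0.001, -0.001, 0.225, 0], [0, 0, 0, 0.001, -0.001, 0.225, 1], [0, 0, 0, 0.001, -0.001, 0.225, 1], [0, 0, 0, 0.001, -0.001, 0.225, 1], [0, 0, 0, 0.001, -0.001, 0.225, 1], [0, 0, 0, 0.001, -0.001, 0.225, 1], [0, 0, 0, 0.001, -0.001, 0.225, 1], [0, 0, 0, 0.001, -0.001, 0.225, 1]],
  ],
)

```text
time_s: 26.28
ee_pos: [0.425, 0.1388, 0.0276]
eef_rot: [-3.141, -0.0, 1.919]
force: [-1.0, -0.2, 3.6]
grip_width: 0.0519
```

Call:
servo_tool(
  moves=[
    [[0, 0, 0, 0, 0, -0.28, 1], [0, 0, 0, 0, 0, -0.28, 1], [0, 0, 0, 0, 0, -0.28, 1], [0, 0, 0, 0, 0, -0.28, 1], [0, 0, 0, 0, 0, -0.28, 1], [0, 0, 0, 0, 0, -0.28, 1]],
  ],
)

```text
time_s: 26.78
ee_pos: [0.4249, 0.1387, 0.1674]
eef_rot: [3.141, -0.0, 1.919]
force: [0.1, 0.9, -1.5]
grip_width: 0.0521
```

```bash
python3 -c "
from h import *
print(get_obs()['grip_width'])
go(.6188,-.1548,.16,np.radians(25))"
```

```text
0.05205976677451499
row [ 1.000e-04 -4.000e-04  9.441e-01] [-0.6842  0.1639  0.0147] rows>= 12
```

Call:
servo_tool(
  moves=[
    [[0, 0, 0.944, -0.684, 0.164, 0, 1], [0, 0, 0.944, -0.684, 0.164, 0, 1], [0, 0, 0.944, -0.684, 0.164, 0, 1], [0, 0, 0.944, -0.684, 0.164, 0, 1], [0, 0, 0.944, -0.684, 0.164, 0, 1], [0, 0, 0.944, -0.684, 0.164, 0, 1], [0, 0, 0.944, -0.684, 0.164, 0, 1], [0, 0, 0.944, -0.684, 0.164, 0, 1], [0, 0, 0.944, -0.684, 0.164, 0, 1], [0, 0, 0.944, -0.684, 0.164, 0, 1], [0, 0, 0.944, -0.684, 0.164, 0, 1], [0, 0, 0.944, -0.684, 0.164, 0, 1]],
  ],
)

```text
time_s: 27.78
ee_pos: [0.618, -0.1549, 0.1639]
eef_rot: [-3.138, 0.003, 0.429]
force: [0.5, 0.9, -1.2]
grip_width: 0.0517
```

```bash
python3 -c "
from h import *
go(.6188,-.1548,.065,np.radians(3.5))"
```

```text
row [-0.0018  0.0023  0.2344] [0.0022 0.0011 0.1977] rows>= 3
```

Call:
servo_tool(
  moves=[
    [[-0.002, 0.002, 0.234, 0.002, 0.002, 0.197, 1], [-0.002, 0.002, 0.234, 0.002, 0.002, 0.197, 1], [-0.002, 0.002, 0.234, 0.002, 0.002, 0.197, 1], [-0.002, 0.002, 0.234, 0.002, 0.002, 0.197, 1], [-0.002, 0.002, 0.234, 0.002, 0.002, 0.197, 1], [-0.002, 0.002, 0.234, 0.002, 0.002, 0.197, 1], [-0.002, 0.002, 0.234, 0.002, 0.002, 0.207, 1], [-0.002, 0.002, 0.234, 0.002, 0.002, 0.217, 1], [-0.002, 0.002, 0.234, 0.002, 0.002, 0.227, 1], [-0.002, 0.002, 0.234, 0.002, 0.002, 0.237, 1], [-0.002, 0.002, 0.234, 0.002, 0.002, 0.247, 1], [-0.002, 0.002, 0.234, 0.002, 0.002, 0.247, 1]],
  ],
)

```text
time_s: 28.78
ee_pos: [0.6182, -0.155, 0.039]
eef_rot: [-3.141, 0.002, 0.062]
force: [-0.7, 0.9, -2.2]
grip_width: 0.0519
```

Call:
servo_tool(
  moves=[
    [[0, 0, 0, 0, 0, 0.006, 1], [0, 0, 0, 0, 0, 0.0105, 1], [0, 0, 0, 0, 0, 0.0105, 1], [0, 0, 0, 0, 0, 0.0105, 1]],
  ],
)

```text
time_s: 29.12
ee_pos: [0.6183, -0.155, 0.0338]
eef_rot: [-3.141, 0.002, 0.062]
force: [-0.1, 0.2, -2.1]
grip_width: 0.0517
```

Call:
servo_tool(
  moves=[
    [[0, 0, 0, 0, 0, 0, 0], [0, 0, 0, 0, 0, 0, 0], [0, 0, 0, 0, 0, 0, 0], [0, 0, 0, 0, 0, 0, 0], [0, 0, 0, 0, 0, -0.3, 0], [0, 0, 0, 0, 0, -0.3, 0], [0, 0, 0, 0, 0, -0.3, 0], [0, 0, 0, 0, 0, -0.3, 0], [0, 0, 0, 0, 0, -0.3, 0], [0, 0, 0, 0, 0, -0.3, 0], [0, 0, 0, 0, 0, -0.3, 0]],
  ],
)

```text
time_s: 30.03
ee_pos: [0.6181, -0.1549, 0.1825]
eef_rot: [-3.141, 0.003, 0.062]
force: [0.4, 0.3, -0.0]
grip_width: 0.0943
```

```bash
python3 -c "
from h import *
go(.35,.0,.25,np.radians(3.5))"
```

```text
row [-0.0005  0.0022  0.0007] [-0.5164 -0.3426 -0.1329] rows>= 8
```

Call:
servo_tool(
  moves=[
    [[0, 0, 0, -0.516, -0.343, -0.133, 1], [0, 0, 0, -0.516, -0.343, -0.133, 1], [0, 0, 0, -0.516, -0.343, -0.133, 1], [0, 0, 0, -0.516, -0.343, -0.133, 1], [0, 0, 0, -0.516, -0.343, -0.133, 1], [0, 0, 0, -0.516, -0.343, -0.133, 1], [0, 0, 0, -0.516, -0.343, -0.133, 1], [0, 0, 0, -0.516, -0.343, -0.133, 1], [0, 0, 0, -0.516, -0.343, -0.133, 1], [0, 0, 0, -0.516, -0.343, -0.133, 1], [0, 0, 0, -0.516, -0.343, -0.133, 1], [0, 0, 0, -0.516, -0.343, -0.133, 1]],
  ],
)

```text
time_s: 31.03
ee_pos: [0.3506, -0.0002, 0.2492]
eef_rot: [-3.141, 0.006, 0.062]
force: [0.6, 0.1, -1.5]
grip_width: 0.0174
```

```bash
cat > v.py <<'E'
from h import *
import sys
s=camera("scene");t=camera("top");n=sys.argv[1]
gap=float(sys.argv[2]) if len(sys.argv)>2 else .012
cv2.imwrite(f"pics/s{n}.png",cv2.resize(s["color"][120:290,160:320,::-1],None,fx=3.5,fy=3.5,interpolation=cv2.INTER_CUBIC))
cv2.imwrite(f"pics/t{n}.png",cv2.resize(t["color"][130:190,150:390,::-1],None,fx=3.33,fy=3.33*1.5,interpolation=cv2.INTER_CUBIC))
mk={"yellow":-56,"red":174,"black":125,"blue":160.5,"green":-41.5}
for k in HOLD:
    for q,c in(("t",t),("s",s)):
        try:
            a=fitcan(c,k,*HOLD[k],.006,gap);h=fithold(c,*HOLD[k]) 
            print(k,q,np.round(a[0],4),round(a[1]),a[2],"mark",mk[k],[w for w in angs(c,*a[0],.0615,.06) if 24<w[1]<42],)
        except Exception as ex: print(k,q,ex)
E
python3 v.py 8
```

```text
yellow t [0.6159 0.2821] 68 422.0 mark -56 [(np.float64(-44.6), np.float64(39.1), 4)]
yellow s [0.6257 0.2901] 65 418.0 mark -56 [(np.float64(-67.5), np.float64(40.8), 8)]
red t [0.602 0.131] 105 374.0 mark 174 [(np.float64(175.4), np.float64(30.9), 12)]
red s [0.6086 0.1404] 44 362.0 mark 174 [(np.float64(-173.9), np.float64(39.7), 22), (np.float64(137.8), np.float64(41.5), 13)]
black t [ 0.6087 -0.014 ] 228 550.0 mark 125 [(np.float64(106.7), np.float64(35.4), 14)]
black s [0.6297 0.0136] 101 394.0 mark 125 [(np.float64(171.9), np.float64(35.8), 15)]
blue t [ 0.6166 -0.1517] 127 275.0 mark 160.5 [(np.float64(-33.6), np.float64(35.4), 1), (np.float64(172.2), np.float64(27.1), 18)]
blue s [ 0.6231 -0.1456] 61 342.0 mark 160.5 [(np.float64(-152.8), np.float64(37.6), 26)]
green t [ 0.6151 -0.2889] 76 450.0 mark -41.5 [(np.float64(-40.6), np.float64(41.3), 13)]
green s [ 0.6231 -0.2812] 39 290.0 mark -41.5 []
```

View pics/s8.png

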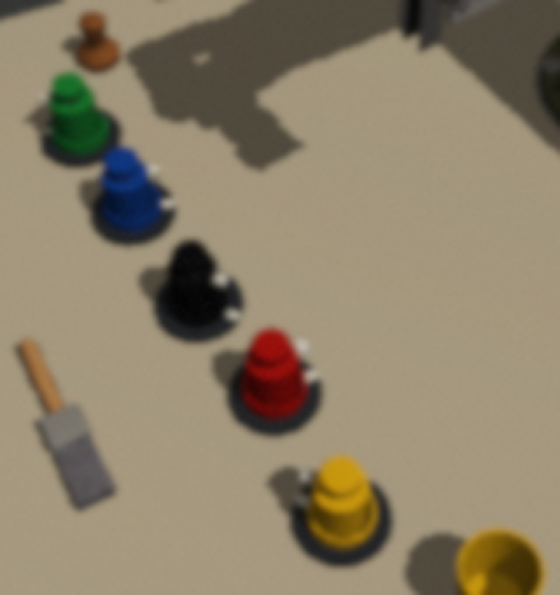

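View pics/t8.png

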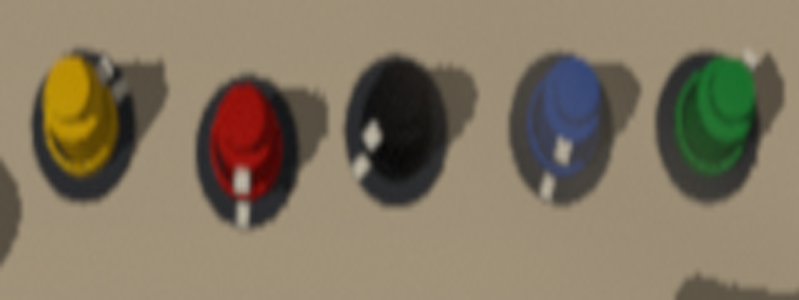

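```bash
cat > w.py <<'E'
from h import *
HT={"yellow":(.6196,.2835),"red":(.6038,.1326),"black":(.6165,-.0043),"blue":(.6176,-.1561),"green":(.6181,-.2913)}
HS={"yellow":(.6217,.2853),"red":(.6059,.1349),"black":(.6176,-.0024),"blue":(.6196,-.1545),"green":(.6196,-.29)}
for n,HH in(("top",HT),("scene",HS)):
    c=camera(n)
    for k,p in HH.items():
        for thr in (105,125):
            f=c["color"].astype(float);m=((f.min(-1)>thr)&(f.max(-1)<1.27*f.min(-1))).astype(np.uint8);m=near(c,m,*p,.06)
            N,l,st,ce=cv2.connectedComponentsWithStats(m)
            r=[]
            for i in range(1,N):
                if st[i,4]<3: continue
                for z,lo,hi,g in((.0615,26,42,"spout"),(.006,36,50,"mark")):
                    q=unproj(c,ce[i],z)-p;R=np.hypot(*q)*1e3
                    if lo<R<hi:r.append((g,float(np.round(np.degrees(np.arctan2(q[1],q[0])),1)),float(np.round(R,1)),int(st[i,4])))
            print(n,k,thr,r)
E
python3 w.py
```

```text
top yellow 105 [('spout', -51.3, 37.2, 7), ('mark', -27.0, 43.8, 7)]
top yellow 125 []
top red 105 [('spout', 177.4, 32.7, 13), ('mark', 173.4, 41.8, 19)]
top red 125 [('spout', 176.8, 32.7, 10), ('mark', 173.6, 40.6, 8)]
top black 105 [('spout', 126.8, 30.4, 16), ('mark', 124.6, 42.2, 21)]
top black 125 [('spout', 125.6, 30.2, 12), ('mark', 124.7, 42.6, 11)]
top blue 105 [('spout', -19.9, 30.3, 6), ('mark', -24.2, 48.6, 6), ('spout', 164.6, 29.0, 22), ('mark', 158.6, 41.5, 19)]
top blue 125 [('spout', 164.0, 28.7, 14), ('mark', 158.8, 40.1, 10)]
top green 105 [('spout', -42.6, 37.1, 16)]
top green 125 [('spout', -40.8, 37.5, 13)]
scene yellow 105 [('spout', -59.9, 37.9, 9)]
scene yellow 125 []
scene red 105 [('spout', 177.6, 36.2, 22), ('mark', 173.9, 45.5, 13)]
scene red 125 [('spout', 179.1, 36.9, 20), ('mark', 175.1, 46.3, 9)]
scene black 105 [('spout', 134.5, 30.2, 13), ('mark', -157.1, 41.1, 13), ('mark', 124.8, 43.8, 11)]
scene black 125 [('spout', 132.9, 30.8, 6), ('mark', -158.4, 40.5, 6), ('mark', 125.3, 41.9, 4)]
scene blue 105 [('spout', -160.2, 30.6, 32), ('mark', 160.7, 43.3, 12)]
scene blue 125 [('spout', 172.6, 32.2, 14), ('mark', 161.2, 43.5, 7)]
scene green 105 [('spout', -45.0, 36.7, 9)]
scene green 125 [('spout', -49.4, 39.2, 4)]
```

```bash
cat > ov.py <<'E'
from h import *
import sys
HT={"yellow":(.6196,.2835),"red":(.6038,.1326),"black":(.6165,-.0043),"blue":(.6176,-.1561),"green":(.6181,-.2913)}
HS={"yellow":(.6217,.2853),"red":(.6059,.1349),"black":(.6176,-.0024),"blue":(.6196,-.1545),"green":(.6196,-.29)}
mk={"yellow":-56,"red":174,"black":125,"blue":160,"green":-41.5}
cs=(camera("top"),camera("scene"))
out=[]
for k in sys.argv[2:]:
    row=[]
    for c,HH in zip(cs,(HT,HS)):
        x,y=HH[k];F=8
        u,v=proj(c,[[x,y,.04]])[0].astype(int);W=20
        im=cv2.resize(c["color"][v-W:v+W,u-W:u+W,::-1],None,fx=F,fy=F,interpolation=cv2.INTER_CUBIC)
        row.append(im.copy())
        pl=lambda P,col:cv2.polylines(im,[np.round((proj(c,P)-[u-W,v-W]+.5)*F).astype(np.int32)],True,col,1)
        a=np.radians(mk[k]);R=np.array([[np.cos(a),-np.sin(a)],[np.sin(a),np.cos(a)]])
        for z in(.058,.065):
            b=np.array([[.026,-.006],[.038,-.006],[.038,.006],[.026,.006]])@R.T+[x,y];pl(np.c_[b,np.full(4,z)],(255,0,255))
        b=np.array([[.033,-.006],[.048,-.006],[.048,.006],[.033,.006]])@R.T+[x,y];pl(np.c_[b,np.full(4,.006)],(255,255,0))
        gap=float(sys.argv[1].split(",")[1])
        pl(ring(.019,.080+gap,x,y),(255,255,255));pl(ring(.026,.068,x,y),(255,255,255));pl(ring(.048,.006,x,y),(0,255,255))
        row.append(im)
    out.append(np.hstack([cv2.resize(r,(200,200)) if 0 else cv2.resize(r,(200,200),interpolation=cv2.INTER_AREA) for r in row]))
cv2.imwrite(f"pics/{sys.argv[1].split(',')[0]}.png",np.vstack(out))
E
python3 ov.py ov1,.012 blue black red; python3 ov.py ov2,.012 green yellow
```

```text
(no output)
```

View pics/ov1.png

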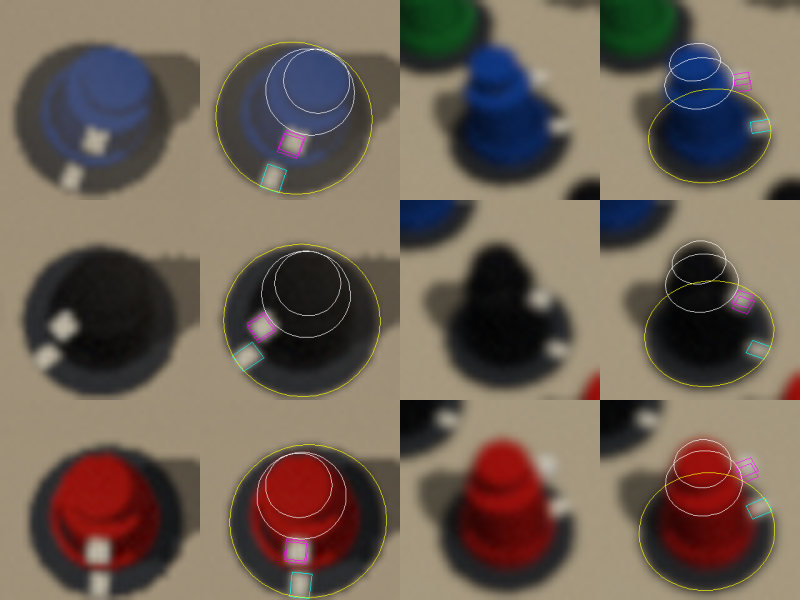

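View pics/ov2.png

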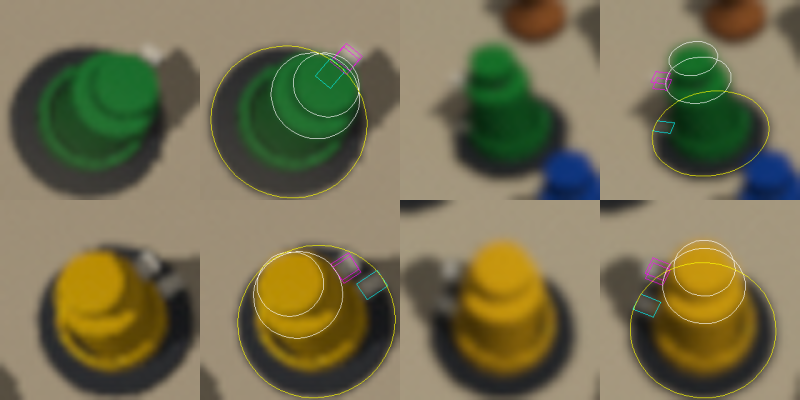

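```bash
python3 -c "
from h import *
go(.6187,-.2903,.12,0.062)
print(get_obs()['grip_width'])"
```

```text
row [-0.0005  0.0024 -0.    ] [0.5008 0.6132 0.2574] rows>= 10
0.00017372186011599833
```

Call:
servo_tool(
  moves=[
    [[0, 0.002, 0, 0.501, 0.613, 0.257, 1], [0, 0.002, 0, 0.501, 0.613, 0.257, 1], [0, 0.002, 0, 0.501, 0.613, 0.257, 1], [0, 0.002, 0, 0.501, 0.613, 0.257, 1], [0, 0.002, 0, 0.501, 0.613, 0.257, 1], [0, 0.002, 0, 0.501, 0.613, 0.257, 1], [0, 0.002, 0, 0.501, 0.613, 0.257, 1], [0, 0.002, 0, 0.501, 0.613, 0.257, 1], [0, 0.002, 0, 0.501, 0.613, 0.257, 1], [0, 0.002, 0, 0.501, 0.613, 0.257, 1], [0, 0.002, 0, 0.501, 0.613, 0.257, 1], [0, 0.002, 0, 0.501, 0.613, 0.257, 1]],
  ],
)

```text
time_s: 32.43
ee_pos: [0.6184, -0.291, 0.1168]
eef_rot: [-3.138, 0.005, 0.061]
force: [-0.6, 0.2, 0.5]
grip_width: 0.0001
```

```bash
python3 -c "
from h import *
go(.6187,-.2903,.082,0.062)"
```

```text
row [-0.0021  0.0029 -0.0008] [ 0.001  -0.0011  0.0695] rows>= 1
```

Call:
servo_tool(
  moves=[
    [[-0.002, 0.003, 0, 0.001, -0.001, 0.03, 1], [-0.002, 0.003, 0, 0.001, -0.001, 0.045, 1], [-0.002, 0.003, 0, 0.001, -0.001, 0.05, 1], [-0.002, 0.003, 0, 0.001, -0.001, 0.055, 1], [-0.002, 0.003, 0, 0.001, -0.001, 0.06, 1], [-0.002, 0.003, 0, 0.001, -0.001, 0.065, 1], [-0.002, 0.003, 0, 0.001, -0.001, 0.069, 1], [-0.002, 0.003, 0, 0.001, -0.001, 0.069, 1]],
  ],
)

```text
time_s: 33.1
ee_pos: [0.6189, -0.2901, 0.084]
eef_rot: [3.141, -0.002, 0.061]
force: [-1.4, 1.1, 2.4]
grip_width: 0.0007
```

Call:
servo_tool(
  moves=[
    [[0, 0, 0, 0, 0, 0.005, 1], [0, 0, 0, 0, 0, 0.008, 1], [0, 0, 0, 0, 0, 0.01, 1], [0, 0, 0, 0, 0, 0.01, 1]],
  ],
)

```text
time_s: 33.43
ee_pos: [0.6192, -0.2899, 0.0807]
eef_rot: [3.14, -0.003, 0.061]
force: [-2.7, 1.4, 4.0]
grip_width: 0.0006
```

Call:
servo_tool(
  moves=[
    [[0, 0, 0, 0, 0, 0.002, 1], [0, 0, 0, 0, 0, 0.003, 1], [0, 0, 0, 0, 0, 0.004, 1], [0, 0, 0, 0, 0, 0.004, 1]],
  ],
)

```text
time_s: 33.77
ee_pos: [0.6197, -0.29, 0.0803]
eef_rot: [3.139, -0.005, 0.062]
force: [-2.6, 2.9, 9.9]
grip_width: 0.0007
```

Call:
servo_tool(
  moves=[
    [[0, 0, 0, 0, 0, 0.004, 1], [0, 0, 0, 0, 0, 0.007, 1], [0, 0, 0, 0, 0, 0.009, 1], [0, 0, 0, 0, 0, 0.009, 1]],
  ],
)

```text
time_s: 34.1
ee_pos: [0.6209, -0.2906, 0.0803]
eef_rot: [3.136, -0.009, 0.062]
force: [-9.0, 5.4, 27.3]
grip_width: 0.0005
```

Call:
servo_tool(
  moves=[
    [[0, 0, 0, 0, 0, -0.09, 1], [0, 0, 0, 0, 0, -0.09, 1], [0, 0, 0, 0, 0, -0.09, 1], [0, 0, 0, 0, 0, -0.09, 1]],
  ],
)

```text
time_s: 34.43
ee_pos: [0.6206, -0.2904, 0.1256]
eef_rot: [3.136, -0.01, 0.062]
force: [-0.1, 0.1, -0.8]
grip_width: 0.0002
```

```bash
python3 -c "
from h import *
go(.6185,-.1552,.12,0.062)"
```

```text
row [ 0.0039 -0.0064 -0.0001] [ 0.0125 -0.2701  0.0097] rows>= 4
```

Call:
servo_tool(
  moves=[
    [[0.004, -0.006, 0, 0.012, -0.27, 0.01, 1], [0.004, -0.006, 0, 0.012, -0.27, 0.01, 1], [0.004, -0.006, 0, 0.012, -0.27, 0.01, 1], [0.004, -0.006, 0, 0.012, -0.27, 0.01, 1], [0.004, -0.006, 0, 0.012, -0.27, 0.01, 1], [0.004, -0.006, 0, 0.012, -0.27, 0.01, 1], [0.004, -0.006, 0, 0.012, -0.27, 0.01, 1]],
  ],
)

```text
time_s: 35.02
ee_pos: [0.6181, -0.1564, 0.1192]
eef_rot: [-3.141, 0.0, 0.061]
force: [-0.8, -0.8, -0.7]
grip_width: 0.0005
```

```bash
python3 -c "
from h import *
go(.6185,-.1552,.08,0.062)"
```

```text
row [-0.0002  0.     -0.0006] [ 0.001  -0.0023  0.0785] rows>= 1
```

Call:
servo_tool(
  moves=[
    [[0, 0, 0, 0.001, -0.002, 0.03, 1], [0, 0, 0, 0.001, -0.002, 0.05, 1], [0, 0, 0, 0.001, -0.002, 0.056, 1], [0, 0, 0, 0.001, -0.002, 0.062, 1], [0, 0, 0, 0.001, -0.002, 0.068, 1], [0, 0, 0, 0.001, -0.002, 0.074, 1], [0, 0, 0, 0.001, -0.002, 0.079, 1], [0, 0, 0, 0.001, -0.002, 0.083, 1], [0, 0, 0, 0.001, -0.002, 0.086, 1], [0, 0, 0, 0.001, -0.002, 0.086, 1]],
  ],
)

```text
time_s: 35.85
ee_pos: [0.6196, -0.1569, 0.0802]
eef_rot: [3.14, -0.004, 0.06]
force: [-9.9, 0.1, 30.0]
grip_width: 0.0007
```

Call:
servo_tool(
  moves=[
    [[0, 0, 0, 0, 0, -0.09, 1], [0, 0, 0, 0, 0, -0.09, 1], [0, 0, 0, 0, 0, -0.09, 1], [0, 0, 0, 0, 0, -0.09, 1]],
  ],
)

```text
time_s: 36.18
ee_pos: [0.6194, -0.1572, 0.1253]
eef_rot: [3.139, -0.004, 0.06]
force: [-0.2, -0.7, 0.6]
grip_width: 0.0005
```

```bash
python3 -c "
from h import *
go(.6170,-.0034,.12,0.062)"
```

```text
row [ 0.0014 -0.0027 -0.0015] [ 0.0135 -0.3073  0.01  ] rows>= 4
```

Call:
servo_tool(
  moves=[
    [[0.001, -0.003, -0.001, 0.013, -0.307, 0.01, 1], [0.001, -0.003, -0.001, 0.013, -0.307, 0.01, 1], [0.001, -0.003, -0.001, 0.013, -0.307, 0.01, 1], [0.001, -0.003, -0.001, 0.013, -0.307, 0.01, 1], [0.001, -0.003, -0.001, 0.013, -0.307, 0.01, 1], [0.001, -0.003, -0.001, 0.013, -0.307, 0.01, 1], [0.001, -0.003, -0.001, 0.013, -0.307, 0.01, 1], [0.001, -0.003, -0.001, 0.013, -0.307, 0.01, 1]],
  ],
)

```text
time_s: 36.85
ee_pos: [0.6165, -0.0047, 0.1193]
eef_rot: [3.141, 0.002, 0.06]
force: [0.2, 0.1, 0.8]
grip_width: 0.0003
```

```bash
python3 -c "
from h import *
go(.6170,-.0034,.08,0.062)"
```

```text
row [ 0.0003  0.001  -0.0013] [ 0.0012 -0.0027  0.0785] rows>= 1
```

Call:
servo_tool(
  moves=[
    [[0, 0, 0, 0.001, -0.002, 0.03, 1], [0, 0, 0, 0.001, -0.002, 0.05, 1], [0, 0, 0, 0.001, -0.002, 0.056, 1], [0, 0, 0, 0.001, -0.002, 0.062, 1], [0, 0, 0, 0.001, -0.002, 0.068, 1], [0, 0, 0, 0.001, -0.002, 0.074, 1], [0, 0, 0, 0.001, -0.002, 0.079, 1], [0, 0, 0, 0.001, -0.002, 0.083, 1], [0, 0, 0, 0.001, -0.002, 0.085, 1], [0, 0, 0, 0.001, -0.002, 0.085, 1]],
  ],
)

```text
time_s: 37.68
ee_pos: [0.6181, -0.0046, 0.0803]
eef_rot: [3.14, -0.002, 0.059]
force: [-9.2, -1.7, 27.6]
grip_width: 0.0007
```

Call:
servo_tool(
  moves=[
    [[0, 0, 0, 0, 0, -0.09, 1], [0, 0, 0, 0, 0, -0.09, 1], [0, 0, 0, 0, 0, -0.09, 1], [0, 0, 0, 0, 0, -0.09, 1]],
  ],
)

```text
time_s: 38.02
ee_pos: [0.618, -0.0048, 0.1254]
eef_rot: [3.14, -0.003, 0.059]
force: [0.6, 0.2, -0.3]
grip_width: 0.0004
```

```bash
python3 -c "
from h import *
go(.6049,.1339,.12,0.062)"
```

```text
row [ 0.001  -0.0017 -0.0019] [-0.0098 -0.2786  0.0103] rows>= 4
```

Call:
servo_tool(
  moves=[
    [[0.001, -0.002, -0.002, -0.01, -0.279, 0.01, 1], [0.001, -0.002, -0.002, -0.01, -0.279, 0.01, 1], [0.001, -0.002, -0.002, -0.01, -0.279, 0.01, 1], [0.001, -0.002, -0.002, -0.01, -0.279, 0.01, 1], [0.001, -0.002, -0.002, -0.01, -0.279, 0.01, 1], [0.001, -0.002, -0.002, -0.01, -0.279, 0.01, 1], [0.001, -0.002, -0.002, -0.01, -0.279, 0.01, 1], [0.001, -0.002, -0.002, -0.01, -0.279, 0.01, 1]],
  ],
)

```text
time_s: 38.68
ee_pos: [0.6049, 0.1326, 0.1197]
eef_rot: [3.141, 0.001, 0.061]
force: [0.6, -0.1, -0.9]
grip_width: 0.0
```

```bash
python3 -c "
from h import *
go(.6049,.1339,.08,0.062)"
```

```text
row [ 0.0002  0.0007 -0.0009] [ 0.0002 -0.0026  0.0795] rows>= 1
```

Call:
servo_tool(
  moves=[
    [[0, 0, 0, 0, -0.002, 0.03, 1], [0, 0, 0, 0, -0.002, 0.05, 1], [0, 0, 0, 0, -0.002, 0.056, 1], [0, 0, 0, 0, -0.002, 0.062, 1], [0, 0, 0, 0, -0.002, 0.068, 1], [0, 0, 0, 0, -0.002, 0.074, 1], [0, 0, 0, 0, -0.002, 0.079, 1], [0, 0, 0, 0, -0.002, 0.083, 1], [0, 0, 0, 0, -0.002, 0.086, 1], [0, 0, 0, 0, -0.002, 0.086, 1]],
  ],
)

```text
time_s: 39.52
ee_pos: [0.6062, 0.1331, 0.0803]
eef_rot: [3.141, -0.003, 0.06]
force: [-8.0, -3.8, 26.3]
grip_width: -0.0
```

Call:
servo_tool(
  moves=[
    [[0, 0, 0, 0, 0, -0.09, 1], [0, 0, 0, 0, 0, -0.09, 1], [0, 0, 0, 0, 0, -0.09, 1], [0, 0, 0, 0, 0, -0.09, 1]],
  ],
)

```text
time_s: 39.85
ee_pos: [0.6061, 0.1328, 0.1254]
eef_rot: [3.141, -0.004, 0.06]
force: [-0.3, -0.3, -0.1]
grip_width: 0.0009
```

```bash
python3 -c "
from h import *
go(.6205,.2845,.12,0.062)"
```

```text
row [ 0.0003 -0.0023 -0.0015] [ 0.0467 -0.3012  0.0109] rows>= 4
```

Call:
servo_tool(
  moves=[
    [[0, -0.002, -0.001, 0.047, -0.301, 0.01, 1], [0, -0.002, -0.001, 0.047, -0.301, 0.01, 1], [0, -0.002, -0.001, 0.047, -0.301, 0.01, 1], [0, -0.002, -0.001, 0.047, -0.301, 0.01, 1], [0, -0.002, -0.001, 0.047, -0.301, 0.01, 1], [0, -0.002, -0.001, 0.047, -0.301, 0.01, 1], [0, -0.002, -0.001, 0.047, -0.301, 0.01, 1], [0, -0.002, -0.001, 0.047, -0.301, 0.01, 1]],
  ],
)

```text
time_s: 40.52
ee_pos: [0.6206, 0.2832, 0.1199]
eef_rot: [3.141, 0.001, 0.06]
force: [0.7, 0.5, 0.1]
grip_width: 0.0003
```

```bash
python3 -c "
from h import *
go(.6205,.2845,.08,0.062)"
```

```text
row [ 0.0005  0.0003 -0.0013] [-0.     -0.0028  0.0797] rows>= 1
```

Call:
servo_tool(
  moves=[
    [[0, 0, 0, 0, -0.002, 0.03, 1], [0, 0, 0, 0, -0.002, 0.05, 1], [0, 0, 0, 0, -0.002, 0.056, 1], [0, 0, 0, 0, -0.002, 0.062, 1], [0, 0, 0, 0, -0.002, 0.068, 1], [0, 0, 0, 0, -0.002, 0.074, 1], [0, 0, 0, 0, -0.002, 0.079, 1], [0, 0, 0, 0, -0.002, 0.083, 1], [0, 0, 0, 0, -0.002, 0.086, 1], [0, 0, 0, 0, -0.002, 0.086, 1]],
  ],
)

```text
time_s: 41.35
ee_pos: [0.6217, 0.2837, 0.0804]
eef_rot: [3.141, -0.003, 0.059]
force: [-6.2, -4.0, 21.9]
grip_width: 0.0008
```

Call:
servo_tool(
  moves=[
    [[0, 0, 0, 0, 0, -0.25, 1], [0, 0, 0, 0, 0, -0.25, 1], [0, 0, 0, 0, 0, -0.25, 1], [0, 0, 0, 0, 0, -0.25, 1], [0, 0, 0, 0, 0, -0.25, 1]],
  ],
)

```text
time_s: 41.77
ee_pos: [0.6223, 0.2837, 0.209]
eef_rot: [-3.14, -0.008, 0.059]
force: [0.9, 0.5, -0.6]
grip_width: 0.0003
```

```bash
python3 -c "
from h import *
go(.35,.0,.25,0.062)"
```

```text
row [-0.001  -0.0053 -0.002 ] [-0.5762  0.5342 -0.0877] rows>= 10
```

Call:
servo_tool(
  moves=[
    [[0, -0.005, 0, -0.576, 0.534, -0.088, 1], [0, -0.005, 0, -0.576, 0.534, -0.088, 1], [0, -0.005, 0, -0.576, 0.534, -0.088, 1], [0, -0.005, 0, -0.576, 0.534, -0.088, 1], [0, -0.005, 0, -0.576, 0.534, -0.088, 1], [0, -0.005, 0, -0.576, 0.534, -0.088, 1], [0, -0.005, 0, -0.576, 0.534, -0.088, 1], [0, -0.005, 0, -0.576, 0.534, -0.088, 1], [0, -0.005, 0, -0.576, 0.534, -0.088, 1], [0, -0.005, 0, -0.576, 0.534, -0.088, 1], [0, -0.005, 0, -0.576, 0.534, -0.088, 1], [0, -0.005, 0, -0.576, 0.534, -0.088, 1]],
  ],
)

```text
time_s: 42.77
ee_pos: [0.3496, -0.0004, 0.2495]
eef_rot: [-3.14, -0.0, 0.057]
force: [0.2, -0.4, -0.3]
grip_width: 0.0003
```

```bash
python3 ov.py ov3,0 blue black red; python3 ov.py ov4,0 green yellow; python3 w.py
python3 - <<'E'
from h import *
for n in("scene","top"):
    c=camera(n);cv2.imwrite(f"pics/{n}9.png",c["color"][...,::-1])
E
```

```text
top yellow 105 [('spout', -53.1, 34.8, 15), ('mark', -27.0, 41.0, 15)]
top yellow 125 [('spout', -52.6, 34.1, 8), ('mark', -26.1, 40.5, 8)]
top red 105 [('spout', 177.4, 32.7, 13), ('mark', 173.4, 41.8, 19)]
top red 125 [('spout', 176.8, 32.7, 10), ('mark', 173.6, 40.6, 8)]
top black 105 [('spout', 126.8, 30.4, 16), ('mark', 124.7, 41.8, 20)]
top black 125 [('spout', 125.6, 30.2, 12), ('mark', 124.7, 42.6, 11)]
top blue 105 [('spout', -18.1, 29.9, 5), ('mark', -23.1, 48.2, 5), ('spout', 164.6, 29.0, 22), ('mark', 158.6, 41.5, 19)]
top blue 125 [('spout', 164.0, 28.7, 14), ('mark', 159.4, 40.2, 9)]
top green 105 [('spout', -43.0, 35.7, 19)]
top green 125 [('spout', -41.9, 36.1, 15)]
scene yellow 105 [('spout', -59.4, 37.1, 14)]
scene yellow 125 [('spout', -60.4, 36.9, 12)]
scene red 105 [('spout', 177.6, 36.2, 22), ('mark', 173.4, 45.4, 14)]
scene red 125 [('spout', 179.1, 36.9, 20), ('mark', 175.1, 46.3, 9)]
scene black 105 [('spout', 135.1, 31.3, 15), ('mark', -158.4, 41.9, 15), ('mark', 124.3, 43.9, 11)]
scene black 125 [('spout', 132.9, 30.8, 6), ('mark', -158.4, 40.5, 6), ('mark', 125.3, 41.9, 4)]
scene blue 105 [('spout', -161.7, 27.9, 32), ('spout', -42.9, 31.9, 6), ('mark', 160.7, 43.3, 12)]
scene blue 125 [('spout', 175.1, 31.3, 15), ('mark', 161.2, 43.5, 7)]
scene green 105 [('spout', -48.8, 36.0, 11)]
scene green 125 [('spout', -52.9, 38.1, 6)]
```

View pics/ov3.png

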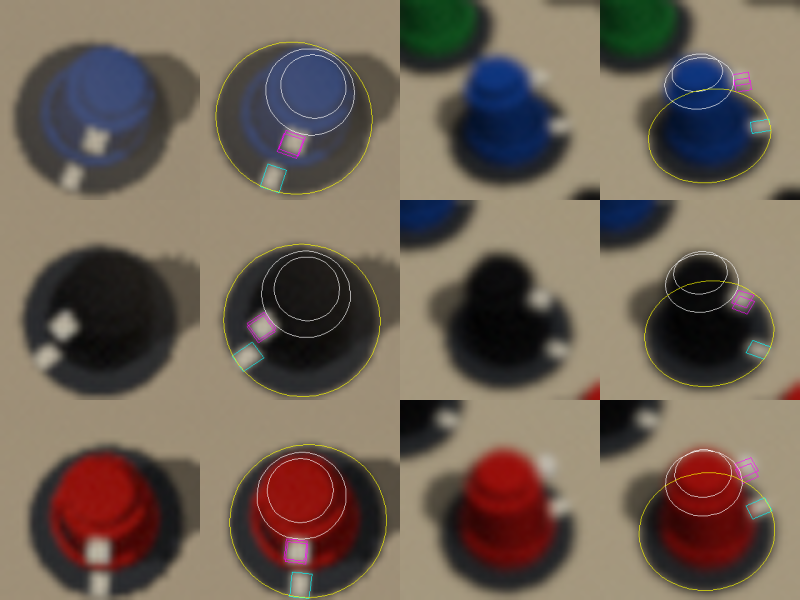

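View pics/ov4.png

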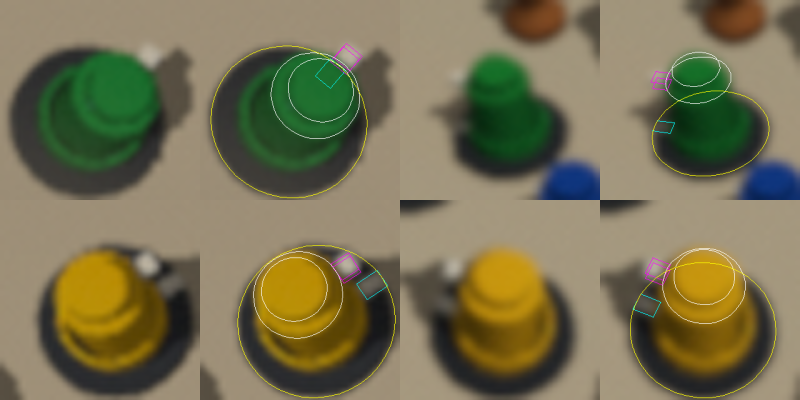

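View pics/scene9.png

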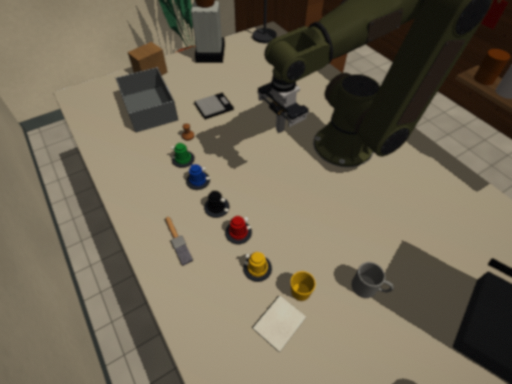

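View pics/top9.png

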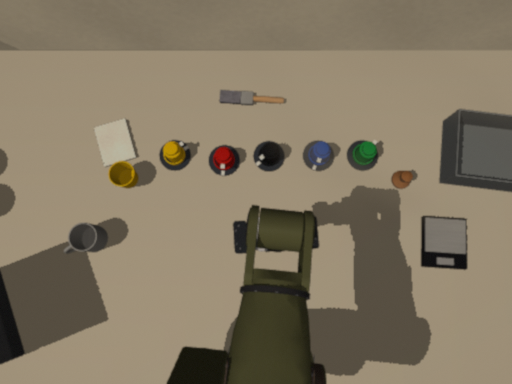

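```bash
python3 -c "
from station import *
print(get_obs()['time_s']);print(hand_in())"
```

```text
43.1667
the job is handed in; nothing more can be done
None
```

All five canisters were on the bench. Each now stands upright and fully down in the holder of its own colour, with its spout at the white mark and its top pressed down. I handed in at 43 s; no verdict is reported.

- **Order:** all five were seated with their tops still up, which the pictures confirmed before I pressed any top.
- **Pressing:** each top stopped with the fingertips at about 80 mm above the bench, the height expected for fully down, under 22 to 30 N. The final pictures also show every top down.
- **Spout alignment:** from above, the spouts measured within about 3° of their marks, except blue at about 5°.
- **Disagreement:** the angled scene camera gave larger offsets, up to about 14° for blue, 8–10° for black and 7–11° for green. Those spouts were partly hidden or barely resolved in that view, so I took the overhead readings instead. I left blue as it was, because turning it after sealing risked disturbing it.
- **Automatic fit check:** one fit of the canister positions in the holders was unreliable because the coloured collars confused it. I used overlays of the expected shapes on both pictures instead, and they matched.
- **Bystanders:** I never touched the cup, tamper or jug. They look unmoved in the last pictures, though I did not measure them.
- **Knocked canister:** I rechecked positions before each pick and never saw a canister move.

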